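# Blow out a carburettor with the two-stage bench blow gun

## Robot

A 7-joint arm with a two-finger parallel gripper is mounted at the origin on a cart in front of the work surface, level with it; the furniture and walls round the work are solid. World frame = base frame: x ahead of the robot, y to its left, z up, the work surface at z = 0. Lengths are in m, angles in rad, forces in N, time in s.
With the tool pointing down it reaches from about 0.4 to 0.875 m from the base axis. Payload 19.3 kg.
Tool frame: the origin (TCP) lies at the very end of the fingers, on their centre line; the grasp point (between the pads) lies 19 mm behind it; z points along the fingers, y is the direction in which the jaws open and shut (so a half turn about z gives the same grasp; the last joint's range is limited). The gripper opens to 85 mm and grips with 20 to 120 N. Pads are 22 mm wide; open, the fingers measure 114 mm over their backs; the gripper's body (76 mm by 85 mm) begins 54 mm behind the grasp point. The pads swing forward as they close: fully open they stand 13 mm farther back than shut.
Start: joints at [1.077, 0.521, -0.036, 1.599, 0.021, 1.021, -0.113], TCP at [0.257, -0.57, 0.231] pointing down, gripper open.
Joint ranges: [-2.91, 2.91], [-0.3, 2.13], [-1.5, 1.42], [0.17, 2.43], [-1.26, 4.41], [0.16, 1.93], [-2.52, 2.52]. Speed limits (rad/s): [1.89, 1.89, 2.39, 2.39, 3.01, 3.01, 3.01].

## Interface

Orientations are given as [roll, pitch, yaw] about the fixed x, y, z axes, in that order (R = Rz(yaw) Ry(pitch) Rx(roll)).
In Python, from workcell import bot gives the robot as it stands. The module is installed in compiled form; this text tells all that it offers.
- The arm moves only by the shell command python3 -m inch 'ROWS' [FORCE]. ROWS is JSON, a list of rows, each an object of numbers: "dx", "dy", "dz": the shift along the tool's x, y, z in mm; "rx", "ry", "rz": the turn, a rotation vector about the tool's x, y, z in rad; "hand": the closure, from -1 (fully open) to 1 (shut), so that 0 is half open. In form: [{"dx": .., "dy": .., "dz": .., "rx": .., "ry": .., "rz": .., "hand": ..}, ...]. A call has 1 to 10 rows; each row shifts and turns the commanded pose from where the row before left it, along the tool's axes as they then stand; what a row does not reach is not made up. A row lasts 1/10 s, in which the tool goes at most 50 mm and 8.59 degrees, less where a joint would pass 70% of its speed; a pose out of reach is approached as far as the arm can. A call with a gripper value outside its range is refused whole. The fingers move at their own pace and stop on an object; FORCE is the grip in N (left out, the last holds). Time passes only in rows, so rows that do not move let the fingers close. It gives the time, the measured TCP pose, the force and the opening at its end, in the units of the state.
- bot.observe(): the state, without advancing time (a new reading comes with each control period).
- bot.grab_frame(name): name is "side" or "top"; returns (picture, depth): 480x640x3 uint8, red, green, blue; 480x640 float32, m along the optical axis (not along the pixel's ray), 0 where there is no reading.
- bot.get_calibration(name): a dict with "vertical_fov" (degrees; the focal length in pixels is half the picture's height over the tangent of half this angle, whatever the lens; pixels are square), "cx", "cy" (the principal point, pixels), "k1" (the pictures are not rectified: a ray, as slopes to the right and down, at radius r is drawn at 1 + k1 r^2 times it, then the intrinsics apply), "origin" and "orientation" of the camera in the world. Camera axes: x right, y down, z forward; pixel columns grow to the right and rows downward; lengths in m; the calibration is good to about 2 mm. A picture is of the moment at which its call begins. get_calibration takes no time and is no camera call.
- bot.job_done(): hands the job in, once; it reports no verdict.
Trained networks look in the newest picture that a camera, given by its name, has taken for a name from the list of things; names that differ only in an ending like _2 or _b are one class to them, and where a whole thing is asked for, a point or a joint stands for the part that bears it (a point fixed in the world has none). Each returns a list of dicts, best first, with "score" (0 to 1); they miss things now and then, are a little off and sometimes report something else, mostly with a low value. They report only what shows in the picture. A call takes as long as a camera call.
- bot.trace(camera, target): "region" (480x640 bool, what is visible of it) and "box" ([left, top, right, bottom] in pixels, round what is visible of it).
- bot.tip_of(camera, target): "centre" ([row, column] in pixels: a listed point, or the origin of a listed thing).
The state is a dict: "clock": time; "qpos": joint angles; "qd": joint speeds; "joint_efforts": joint torques, N m; "position": TCP position; "tool_rot": TCP orientation; "force": force on the tool from outside, world axes, zero at the start; "moment": the same for the moment, N m; "grip_width": finger opening in m.
Only numpy, scipy, OpenCV 4.12 (cv2) and the standard library are available. Lean on these libraries where they do the work, as an engineer would, in place of code of your own. Each camera call takes 0.05 s, during which the arm holds its last target.

## Task

A carburettor fresh from the wash stands in the tray in front of the bench blow gun; blow it out. Turn the air on at the shut-off valve: lift its lever out of the notch, swing it across to the notch at the other end and let it drop fully in. Then squeeze the gun's trigger and grip together, first only as far as the pressure point and hold the soft blow there for a good second, then on through it to the end for two seconds of full blast, and let go; keep the nozzle aimed as it is and leave the carburettor standing where it is.

Things in the scene. Friction and masses are not known exactly. Their poses are not given: they have to be found in the camera images.
- air_valve: Shut-off valve, bolted to the bench: grey foot plate 130 x 80 mm, brass body on a steel pipe, and on top at height 92 to 108 mm a dark steel sector-shaped gate on the robot's side. Origin: on the bench surface under the turning stem; x points away from the robot at yaw 0, z up. A small pressure gauge (52 mm dial) stands 60 mm behind the stem, its top at height 163 mm; its needle follows the lever.
- lever_knob (a point): Middle of the black upright knob on the end of the valve's lever: a round knob 26 mm across and 55 mm tall (its top 22 mm above this point; 32 mm below this point lies the steel lever, 10 x 10 mm). It stands 95 mm from the stem, 136 mm above the bench when the lever is down. The lever lies in a notch of the gate; the only other notch is 74 degrees round the stem.
- shutoff (a joint): Turn of the lever about the upright stem (axis z of air_valve, anticlockwise from above counts up), rad. 0 = shut: lever in the left notch as the robot sees it, pointing 37 degrees left of air_valve's -x axis; 1.29 = open: in the right notch, 37 degrees right of -x. End stops at -0.03 and 1.32. In a notch the lever has about 0.02 rad of play.
- lever (a joint): How far the lever is lifted along its stem, m: 0 = right down in a notch, 0.024 = highest. A spring of 3 to 5 N plus its weight of about 1.2 N pull it down. It clears the raised part between the notches from 0.0145 up; let down between the notches it rests there at 0.0145.
- blow_gun: Stand of the blow gun, bolted to the bench: foot plate 110 x 96 mm, round post, fork that carries the gun's head on a level swivel axis (the stand's y axis) 150 mm above the bench; steel drip tray (160 x 150 mm, rim 20 mm) behind it with its middle 178 mm along x. Origin: on the bench under the post; x runs from the grip's side to the tray, z up.
- grip (a point): Point on the axis of the gun's black grip where it is squeezed: 120 mm from the swivel axis, 30 mm below the grip's free end. Axes of this point: z along the grip to its free end, which leans 29 to 41 degrees from upright, towards the robot and to its right; x square to the grip, to the trigger; y along the swivel. The grip is 26 mm thick along x, 28 mm wide along y. Fingers come on along the grip, tilted like it.
- trigger_pad (a point): Outermost line of the rounded free end of the trigger, a steel lever 18 mm wide hinged near the swivel (86 mm below this point) that stands off the far, upper side of the grip (+x of the grip). A set screw in the hinge makes its rest distance differ from start to start: 41 to 45 mm from the grip's axis, so trigger and grip together measure 54 to 58 mm at rest and 15 mm less fully squeezed, with the pressure point about half-way; it is found by feel.
- first_stage (a joint): First stage of the trigger, rad: 0 = released, 0.085 = at the pressure point (about 7 mm at the trigger's end). Light spring, 3 to 7 N at the trigger's end. Springs back when let go.
- second_stage (a joint): Second stage of the trigger, rad: stays 0 up to the pressure point, where the force must rise from 7 to about 13 N before it moves; 0.085 = fully squeezed, at about 18 N (a further 7 to 8 mm at the trigger's end). Springs back when let go.
- gun_head (a joint): Turn of the whole gun (grip, trigger, nozzle) on its swivel, rad; 0 = grip leaning 35 degrees towards the robot, positive = grip more upright. The swivel is only held by friction: a one-sided push of about 8 N on the grip or trigger turns it, so the trigger cannot be pushed through without holding the grip against it.
- nozzle_tip (a point): Tip of the nozzle, 124 mm from the swivel axis on the tray's side, pointing at the carburettor.
- carburettor: Metal slide carburettor, 82 x 90 x 109 mm, about 0.75 kg, standing loose in the drip tray. Origin: centre of its underside; z up.

How it is judged:
By the outcome, as a careful person would: the job done as asked, in the order asked, and still so for the second after the job is handed in, with the robot touching nothing.
It also fails if it takes over 72 s, if anything falls off the work surface, if the arm or the gripper's body presses on something with over 40 N, if the wrist force passes 120 N, or if a joint passes its speed limit or range.

## Working session

There is one attempt and no reset: what is moved stays moved. The work goes in short steps, Python scripts to look and compute and a shell command to move; the robot and the scene stay as the last step left them, time stands still between calls to the robot, and variables do not carry over. Pictures are saved under pics/ and viewed, and the job is handed in when it is done.

```bash
mkdir -p pics; cat > h.py <<'E'
import numpy as np, cv2
from workcell import bot
from scipy.spatial.transform import Rotation as R
def cal(n):
    c=bot.get_calibration(n); f=240/np.tan(np.radians(c['vertical_fov'])/2)
    K=np.array([[f,0,c['cx']],[0,f,c['cy']],[0,0,1.]])
    return c,K
E
python3 - <<'E'
from h import *
print(bot.observe())
for n in('side','top'):
    print(bot.get_calibration(n))
    p,d=bot.grab_frame(n); cv2.imwrite(f'pics/{n}0.png',p[:,:,::-1]); np.save(f'{n}0.npy',d)
    for t in ('lever_knob','air_valve','grip','trigger_pad','nozzle_tip','blow_gun','carburettor'):
        print(n,t,[(r['centre'],r['score']) for r in bot.tip_of(n,t)][:2])
E
```

```text
{'clock': 0.0, 'qpos': array([ 1.07685436,  0.52201112, -0.03634931,  1.60000009,  0.02121714,
        1.02108251, -0.11280206]), 'qd': array([ 2.64156815e-04, -2.87033581e-04, -3.50185594e-04, -9.95082761e-04,
        1.46817181e-03, -8.97461362e-05,  6.81318443e-04]), 'joint_efforts': array([ 5.42031266e-04, -9.27111697e+01,  1.98046647e+00, -3.69933915e+01,
        1.79820863e-02,  8.27897602e-03, -2.42181000e-05]), 'position': array([ 0.25682233, -0.56943337,  0.23073012]), 'tool_rot': array([-3.14048025e+00,  8.26559442e-05,  4.23757792e-01]), 'force': array([-0.4037325 , -0.26724481,  1.05201981]), 'moment': array([ 0.05075017,  0.01655217, -0.02101255]), 'grip_width': 0.08549969710452257}
{'vertical_fov': 48.775365432528105, 'cx': 315.78805291600486, 'cy': 236.62652218618686, 'k1': -0.04504682787536111, 'origin': array([0.0770526 , 0.94569583, 0.76847362]), 'orientation': array([-2.08119973,  0.02009461, -2.66341203])}
side lever_knob [([312.2, 317.5], 0.89)]
side air_valve [([335.9, 302.8], 0.57)]
side grip [([171.7, 386.6], 0.61)]
side trigger_pad [([166.9, 377.7], 0.51)]
side nozzle_tip [([243.0, 328.1], 0.79)]
side blow_gun [([261.9, 364.3], 0.92)]
side carburettor [([273.7, 299.3], 0.89)]
{'vertical_fov': 49.36561672249021, 'cx': 319.4182949906235, 'cy': 240.8188999421909, 'k1': -0.0027394799305954505, 'origin': array([ 0.37369128, -0.01643162,  1.39557907]), 'orientation': array([-2.96073094,  0.0076341 , -1.55484398])}
top lever_knob [([289.6, 229.7], 0.8)]
top air_valve [([266.3, 263.0], 0.88), ([290.3, 230.0], 0.35)]
top grip [([267.5, 259.8], 0.72), ([283.5, 429.0], 0.59)]
top trigger_pad [([270.0, 414.9], 0.64)]
top nozzle_tip [([240.2, 366.3], 0.69), ([273.3, 391.5], 0.2)]
top blow_gun [([273.2, 391.3], 0.62)]
top carburettor [([225.4, 341.0], 0.97)]
```

View pics/side0.png

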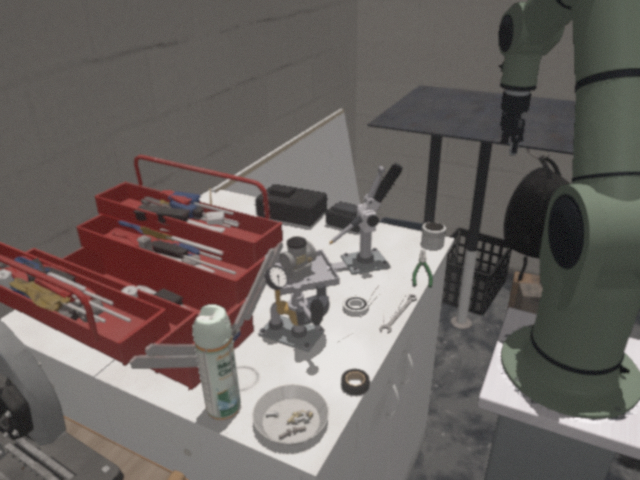

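View pics/top0.png

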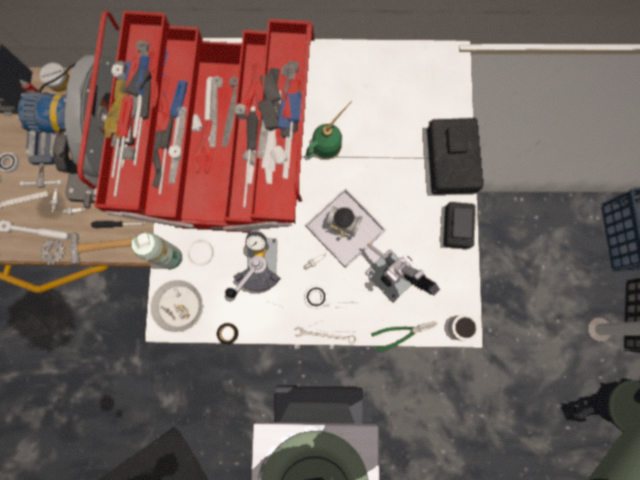

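The side view shows the valve at about (300,320) and the gun at (370,210). The top view shows the valve at (257,265) with its knob at (231,294), and the gun at (390,275) with its grip running to (432,287). Next I'll triangulate these points and zoom in.

```bash
cat >> h.py <<'E'
def ray(n,row,col):
    c,K=cal(n); u=(col-K[0,2])/K[0,0]; v=(row-K[1,2])/K[1,1]
    k=c['k1']; rd=np.hypot(u,v); r=rd
    for _ in range(20): r=rd/(1+k*r*r)
    s=r/rd if rd>0 else 1
    d=R.from_euler('xyz',c['orientation']).apply([u*s,v*s,1.]); return np.array(c['origin']),d
def tri(ps,pt):
    o1,d1=ray('side',*ps);o2,d2=ray('top',*pt)
    A=np.stack([d1,-d2],1); t=np.linalg.lstsq(A,o2-o1,rcond=None)[0]
    a=o1+t[0]*d1;b=o2+t[1]*d2; return (a+b)/2,np.linalg.norm(a-b)
def cloud(n,d):
    c,K=cal(n); v,u=np.mgrid[0:480,0:640]
    x=(u-K[0,2])/K[0,0]; y=(v-K[1,2])/K[1,1]; rd=np.hypot(x,y); r=rd.copy()
    for _ in range(20): r=rd/(1+c['k1']*r*r)
    s=np.where(rd>0,r/np.maximum(rd,1e-9),1)
    P=np.stack([x*s*d,y*s*d,d],-1)
    return R.from_euler('xyz',c['orientation']).apply(P.reshape(-1,3)).reshape(480,640,3)+c['origin']
def atz(n,row,col,z):
    o,d=ray(n,row,col); return o+d*(z-o[2])/d[2]
def proj(n,P):
    c,K=cal(n); q=R.from_euler('xyz',c['orientation']).inv().apply(np.atleast_2d(P)-c['origin'])
    s=q[:,:2]/q[:,2:]; s=s*(1+c['k1']*(s**2).sum(1,keepdims=True)); return s*K[0,0]+[K[0,2],K[1,2]]
E
python3 - <<'E'
from h import *
S=dict(lever_knob=(312.2,317.5),valve=(335.9,302.8),grip=(171.7,386.6),trigger=(166.9,377.7),nozzle=(243,328.1),gun=(261.9,364.3),carb=(273.7,299.3))
T=dict(lever_knob=(289.6,229.7),valve=(266.3,263),grip=(283.5,429),trigger=(270,414.9),nozzle=(240.2,366.3),gun=(273.2,391.3),carb=(225.4,341))
for k in S: print(k,*[np.round(x,4) for x in tri(S[k],T[k])])
print('knob top@.136',atz('top',*T['lever_knob'],.136),'valve@0',atz('top',*T['valve'],0),'gun@0',atz('top',*T['gun'],0),atz('side',*S['gun'],0),atz('side',*S['valve'],0))
for n in('side','top'):
    d=np.load(f'{n}0.npy');C=cloud(n,d); np.save(f'{n}C.npy',C)
    im=cv2.imread(f'pics/{n}0.png')
    b=(250,150,430,360) if n=='side' else (200,190,480,350)
    cv2.imwrite(f'pics/{n}z.png',cv2.resize(im[b[1]:b[3],b[0]:b[2]],None,fx=2.8,fy=2.8,interpolation=cv2.INTER_CUBIC))
E
```

```text
lever_knob [0.4757 0.2101 0.1308] 0.0122
valve [ 0.55    0.1467 -0.0036] 0.0153
grip [ 0.4964 -0.2437  0.2537] 0.0116
trigger [ 0.5163 -0.2118  0.2755] 0.0023
nozzle [ 0.6144 -0.1237  0.0795] 0.0066
gun [ 5.405e-01 -1.969e-01 -1.000e-04] 0.0056
carb [ 0.6682 -0.0609  0.0058] 0.0061
knob top@.136 [0.4809783  0.21153919 0.136     ] valve@0 [0.55667301 0.14922302 0.        ] gun@0 [ 0.54316861 -0.19601212  0.        ] [ 0.53768661 -0.19737341  0.        ] [0.54009983 0.14883851 0.        ]
```

```bash
ls pics
```

```text
side0.png
sidez.png
top0.png
topz.png
```

View pics/sidez.png

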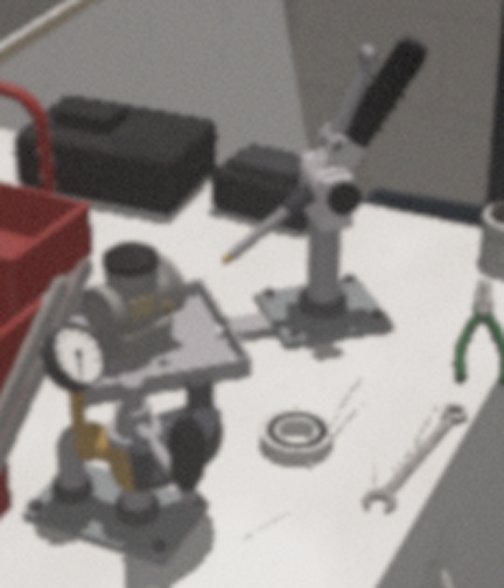

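View pics/topz.png

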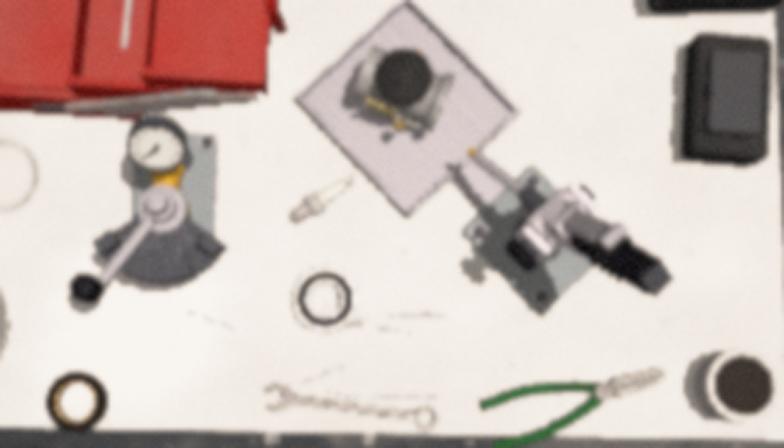

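```bash
python3 - <<'E'
from h import *
Ct=np.load('topC.npy');Cs=np.load('sideC.npy')
for nm,(c,r) in dict(knob=(231,293),stem=(258,264),gauge=(256,241),gripend=(433,289),gripmid=(424,283),trig=(418,273),head=(395,271)).items():
    print(nm,np.round(Ct[r,c],3), np.round(np.median(Ct[r-1:r+2,c-1:c+2].reshape(-1,3),0),3))
def sel(C,lo,hi,nm):
    m=np.all((C>lo)&(C<hi),-1)&(np.isfinite(C).all(-1)); P=C[m]; print(nm,len(P),np.round(P.mean(0),4),np.round(P.min(0),3),np.round(P.max(0),3)); return P
for C,n in((Ct,'top'),(Cs,'side')):
    sel(C,[.44,.18,.115],[.52,.24,.2],n+' knob')
    P=sel(C,[.4,-.32,.19],[.6,-.17,.36],n+' grip+trig'); np.save(n+'G.npy',P)
print(atz('top',293.6,231.1,.158),atz('top',264.3,258.2,.115),atz('top',293.6,231.1,.158)-atz('top',264.3,258.2,.115))
E
```

```text
knob [0.471 0.204 0.16 ] [0.471 0.204 0.158]
stem [0.545 0.146 0.134] [0.545 0.146 0.128]
gauge [0.599 0.151 0.147] [0.599 0.151 0.15 ]
gripend [ 0.476 -0.248  0.282] [ 0.477 -0.249  0.276]
gripmid [ 0.491 -0.233  0.26 ] [ 0.491 -0.233  0.26 ]
trig [ 0.512 -0.219  0.271] [ 0.512 -0.218  0.274]
head [ 0.527 -0.182  0.174] [ 0.527 -0.182  0.174]
top knob 138 [0.4827 0.2046 0.1444] [0.462 0.188 0.116] [0.519 0.22  0.166]
top grip+trig 631 [ 0.5029 -0.2235  0.244 ] [ 0.465 -0.264  0.19 ] [ 0.549 -0.184  0.284]
side knob 314 [0.4746 0.2146 0.1376] [0.459 0.19  0.115] [0.519 0.226 0.16 ]
side grip+trig 730 [ 0.5012 -0.2173  0.2341] [ 0.464 -0.267  0.19 ] [ 0.546 -0.18   0.281]
[0.46968999 0.20379317 0.158     ] [0.54640227 0.14763855 0.115     ] [-0.07671229  0.05615462  0.043     ]
```

```bash
python3 -m inch '[{"dz":-20,"rz":-0.149},{"dz":-20,"rz":-0.149},{"dz":-20,"rz":-0.149},{"dz":-20,"rz":-0.149},{"dz":-20,"rz":-0.149},{"dz":-20,"rz":-0.149},{"dz":-20,"rz":-0.149},{"dz":-20,"rz":-0.149},{"dz":-20,"rz":-0.149},{"dz":-20,"rz":-0.149}]' 30; python3 -m inch '[{"rz":-0.149},{"rz":-0.149},{"rz":-0.149},{"rz":-0.149},{}]'; cat >> h.py <<'E'
def delta(pos=None,rpy=None):
    s=bot.observe(); R0=R.from_euler('xyz',s['tool_rot']); 
    print('t',s['clock'],'q',np.round(s['qpos'],2),'pos',np.round(s['position'],4),'rpy',np.round(s['tool_rot'],3),'F',np.round(s['force'],1),'w',round(s['grip_width'],4))
    if pos is not None: print(' shift mm',np.round(1000*R0.inv().apply(np.array(pos)-s['position']),1))
    if rpy is not None:
        R1=rpy if isinstance(rpy,R) else R.from_euler('xyz',rpy)
        print(' rotvec',np.round((R0.inv()*R1).as_rotvec(),3))
        if pos is not None: print(' shift after rot',np.round(1000*R1.inv().apply(np.array(pos)-s['position']),1))
E
python3 -c "
from h import *
delta([.5,-.2,.431],[np.pi,0,2.51])"
```

```text
t 0.8 q [ 1.08  0.52 -0.04  1.6   0.02  1.02 -0.11] pos [ 0.257  -0.5697  0.2313] rpy [-3.142  0.     0.424] F [ 0.2 -0.2  0.2] w 0.0853
 shift mm [ 373.5 -237.1 -199.7]
 rotvec [-0.    -0.    -2.086]
 shift after rot [  22.1  441.9 -199.7]schema error: expected keys dx, dy, dz, rx, ry, rz, hand
schema error: expected keys dx, dy, dz, rx, ry, rz, hand
```

```bash
python3 -m inch '[{"dx":0,"dy":0,"dz":-20,"rx":0,"ry":0,"rz":-0.149,"hand":-1},{"dx":0,"dy":0,"dz":-20,"rx":0,"ry":0,"rz":-0.149,"hand":-1},{"dx":0,"dy":0,"dz":-20,"rx":0,"ry":0,"rz":-0.149,"hand":-1},{"dx":0,"dy":0,"dz":-20,"rx":0,"ry":0,"rz":-0.149,"hand":-1},{"dx":0,"dy":0,"dz":-20,"rx":0,"ry":0,"rz":-0.149,"hand":-1},{"dx":0,"dy":0,"dz":-20,"rx":0,"ry":0,"rz":-0.149,"hand":-1},{"dx":0,"dy":0,"dz":-20,"rx":0,"ry":0,"rz":-0.149,"hand":-1},{"dx":0,"dy":0,"dz":-20,"rx":0,"ry":0,"rz":-0.149,"hand":-1},{"dx":0,"dy":0,"dz":-20,"rx":0,"ry":0,"rz":-0.149,"hand":-1},{"dx":0,"dy":0,"dz":-20,"rx":0,"ry":0,"rz":-0.149,"hand":-1}]' 30
python3 -m inch '[{"dx":0,"dy":0,"dz":0,"rx":0,"ry":0,"rz":-0.149,"hand":-1},{"dx":0,"dy":0,"dz":0,"rx":0,"ry":0,"rz":-0.149,"hand":-1},{"dx":0,"dy":0,"dz":0,"rx":0,"ry":0,"rz":-0.149,"hand":-1},{"dx":0,"dy":0,"dz":0,"rx":0,"ry":0,"rz":-0.149,"hand":-1}]'
python3 -c "
from h import *
delta([.5,-.2,.431],[np.pi,0,2.51])"
```

```text
clock: 1.8
position: [0.2569, -0.5696, 0.4322]
tool_rot: [-3.142, 0.0, 1.92]
force: [-0.3, -0.1, -0.3]
grip_width: 0.0854
clock: 2.2
position: [0.2569, -0.5697, 0.4313]
tool_rot: [-3.142, -0.0, 2.516]
force: [0.0, 0.0, -0.2]
grip_width: 0.0854
t 2.2 q [ 1.35  0.43 -0.47  1.27  0.19  1.48  1.85] pos [ 0.2569 -0.5697  0.4313] rpy [-3.142 -0.     2.516] F [ 0.   0.  -0.2] w 0.0854
 shift mm [1.95e+01 4.42e+02 3.00e-01]
 rotvec [-0.    -0.     0.006]
 shift after rot [2.210e+01 4.419e+02 3.000e-01]
```

```bash
python3 -m inch '[{"dx":2,"dy":44,"dz":0,"rx":0,"ry":0,"rz":0,"hand":-1},{"dx":2,"dy":44,"dz":0,"rx":0,"ry":0,"rz":0,"hand":-1},{"dx":2,"dy":44,"dz":0,"rx":0,"ry":0,"rz":0,"hand":-1},{"dx":2,"dy":44,"dz":0,"rx":0,"ry":0,"rz":0,"hand":-1},{"dx":2,"dy":44,"dz":0,"rx":0,"ry":0,"rz":0,"hand":-1},{"dx":2,"dy":44,"dz":0,"rx":0,"ry":0,"rz":0,"hand":-1},{"dx":2,"dy":44,"dz":0,"rx":0,"ry":0,"rz":0,"hand":-1},{"dx":2,"dy":44,"dz":0,"rx":0,"ry":0,"rz":0,"hand":-1},{"dx":2,"dy":44,"dz":0,"rx":0,"ry":0,"rz":0,"hand":-1},{"dx":2,"dy":44,"dz":0,"rx":0,"ry":0,"rz":0,"hand":-1}]' 30
python3 -m inch '[{"dx":26,"dy":31,"dz":0,"rx":0,"ry":0,"rz":0,"hand":-1},{"dx":26,"dy":31,"dz":0,"rx":0,"ry":0,"rz":0,"hand":-1},{"dx":26,"dy":31,"dz":0,"rx":0,"ry":0,"rz":0,"hand":-1},{"dx":26,"dy":31,"dz":0,"rx":0,"ry":0,"rz":0,"hand":-1},{"dx":26,"dy":31,"dz":0,"rx":0,"ry":0,"rz":0,"hand":-1},{"dx":26,"dy":31,"dz":0,"rx":0,"ry":0,"rz":0,"hand":-1},{"dx":26,"dy":31,"dz":0,"rx":0,"ry":0,"rz":0,"hand":-1},{"dx":26,"dy":31,"dz":0,"rx":0,"ry":0,"rz":0,"hand":-1},{"dx":26,"dy":31,"dz":0,"rx":0,"ry":0,"rz":0,"hand":-1},{"dx":26,"dy":31,"dz":0,"rx":0,"ry":0,"rz":0,"hand":-1}]'
python3 -c "
from h import *
delta([.47,.205,.2],[np.pi,0,2.51])"
```

```text
clock: 3.2
position: [0.5013, -0.2013, 0.4315]
tool_rot: [-3.141, 0.001, 2.509]
force: [0.9, -0.9, -0.2]
grip_width: 0.0854
clock: 4.2
position: [0.4737, 0.2023, 0.4315]
tool_rot: [3.141, 0.001, 2.509]
force: [1.3, 0.2, -0.4]
grip_width: 0.0856
t 4.2 q [ 0.18  0.28 -0.89  1.55  0.22  1.42  0.21] pos [0.4737 0.2023 0.4315] rpy [3.141e+00 1.000e-03 2.509e+00] F [ 1.3  0.2 -0.4] w 0.0856
 shift mm [  4.7  -0.  231.5]
 rotvec [ 0.     0.001 -0.001]
 shift after rot [  4.6   0.  231.5]
```

```bash
python3 -m inch '[{"dx":1,"dy":0,"dz":45,"rx":0,"ry":0,"rz":0,"hand":-1},{"dx":1,"dy":0,"dz":45,"rx":0,"ry":0,"rz":0,"hand":-1},{"dx":1,"dy":0,"dz":45,"rx":0,"ry":0,"rz":0,"hand":-1},{"dx":1,"dy":0,"dz":45,"rx":0,"ry":0,"rz":0,"hand":-1},{"dx":0,"dy":0,"dz":45,"rx":0,"ry":0,"rz":0,"hand":-0.5},{"dx":0,"dy":0,"dz":0,"rx":0,"ry":0,"rz":0,"hand":-0.5}]' 30
python3 - <<'E'
from h import *
delta([.47,.205,.117])
for n in('side','top'):
    p,d=bot.grab_frame(n); 
    b=(230,220,410,380) if n=='side' else (150,200,350,350)
    cv2.imwrite(f'pics/{n}2.png',cv2.resize(p[b[1]:b[3],b[0]:b[2],::-1],None,fx=3.5,fy=3.5,interpolation=cv2.INTER_CUBIC))
E
```

```text
clock: 4.8
position: [0.4687, 0.2019, 0.2023]
tool_rot: [-3.136, -0.004, 2.51]
force: [0.4, 0.8, 1.1]
grip_width: 0.0637
t 4.8 q [ 0.08  0.48 -0.81  1.89  0.42  0.95  0.02] pos [0.4687 0.2019 0.2023] rpy [-3.136 -0.004  2.51 ] F [0.4 0.8 1.1] w 0.0637
 shift mm [ 0.4  3.8 85.3]
```

View pics/side2.png

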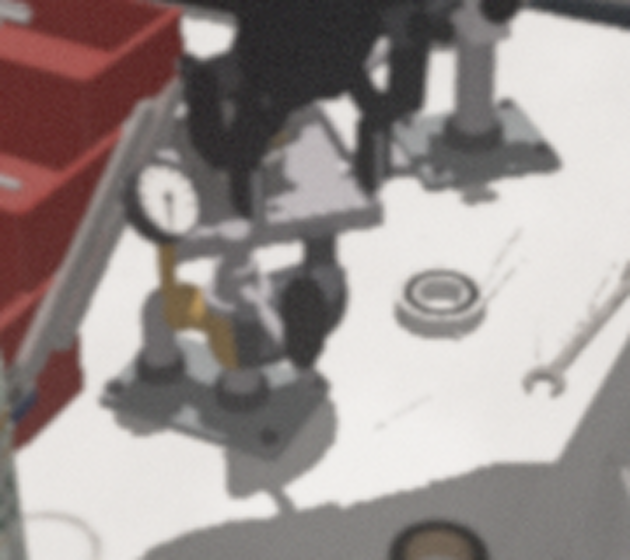

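View pics/top2.png

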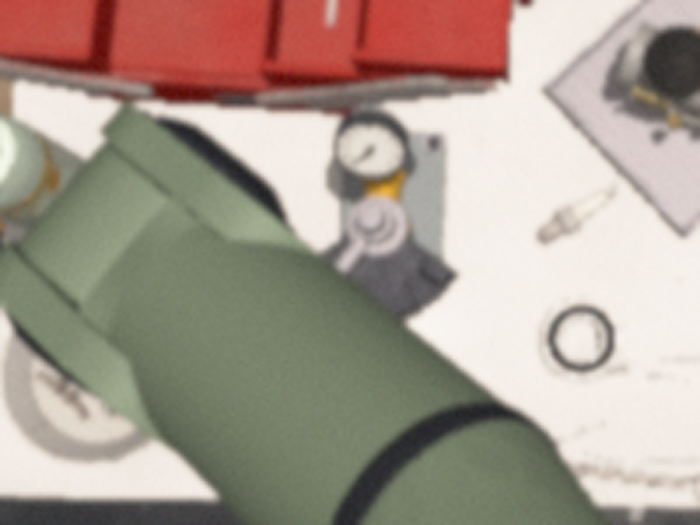

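The side view shows the open fingers at crop (243,190) and (372,170), either side of the knob at (303,310). The knob is 0.1 m lower and there is nothing in between. I'll descend and close.

```bash
python3 -m inch '[{"dx":0,"dy":3,"dz":28,"rx":0,"ry":0,"rz":0,"hand":-0.5},{"dx":0,"dy":0,"dz":28,"rx":0,"ry":0,"rz":0,"hand":-0.5},{"dx":0,"dy":0,"dz":28,"rx":0,"ry":0,"rz":0,"hand":-0.5},{"dx":0,"dy":0,"dz":0,"rx":0,"ry":0,"rz":0,"hand":-0.5},{"dx":0,"dy":0,"dz":0,"rx":0,"ry":0,"rz":0,"hand":-0.1}]' 30
python3 -c "
from h import *
delta([.47,.205,.117])"
python3 -m inch '[{"dx":0,"dy":0,"dz":0,"rx":0,"ry":0,"rz":0,"hand":0.2},{"dx":0,"dy":0,"dz":0,"rx":0,"ry":0,"rz":0,"hand":0.3},{"dx":0,"dy":0,"dz":0,"rx":0,"ry":0,"rz":0,"hand":0.5},{"dx":0,"dy":0,"dz":0,"rx":0,"ry":0,"rz":0,"hand":0.6},{"dx":0,"dy":0,"dz":0,"rx":0,"ry":0,"rz":0,"hand":0.7}]' 25
python3 -c "
from h import *
delta([.47,.205,.117])"
```

```text
clock: 5.4
position: [0.4736, 0.2063, 0.1246]
tool_rot: [3.14, 0.001, 2.509]
force: [-1.2, -0.0, -0.5]
grip_width: 0.0507
t 5.4 q [ 0.01  0.59 -0.73  1.95  0.55  0.8  -0.09] pos [0.4736 0.2063 0.1246] rpy [3.140e+00 1.000e-03 2.509e+00] F [-1.2 -0.  -0.5] w 0.0507
 shift mm [ 2.2 -3.2  7.6]
clock: 5.9
position: [0.4733, 0.2062, 0.1236]
tool_rot: [3.14, 0.001, 2.51]
force: [-1.8, -1.5, 11.2]
grip_width: 0.025
t 5.9 q [ 0.01  0.6  -0.73  1.95  0.55  0.8  -0.09] pos [0.4733 0.2062 0.1236] rpy [3.14e+00 1.00e-03 2.51e+00] F [-1.8 -1.5 11.2] w 0.025
 shift mm [ 2.  -2.9  6.6]
```

```bash
python3 -m inch '[{"dx":0,"dy":0,"dz":-4,"rx":0,"ry":0,"rz":0,"hand":0.8},{"dx":0,"dy":0,"dz":-5,"rx":0,"ry":0,"rz":0,"hand":0.8},{"dx":0,"dy":0,"dz":-5,"rx":0,"ry":0,"rz":0,"hand":0.8},{"dx":0,"dy":0,"dz":-5,"rx":0,"ry":0,"rz":0,"hand":0.8},{"dx":0,"dy":0,"dz":0,"rx":0,"ry":0,"rz":0,"hand":0.8}]' 45
python3 - <<'E'
from h import *
delta()
for n in('side',):
    p,d=bot.grab_frame(n); 
    b=(230,220,410,380) if n=='side' else (150,200,350,350)
    cv2.imwrite(f'pics/{n}3.png',cv2.resize(p[b[1]:b[3],b[0]:b[2],::-1],None,fx=3.5,fy=3.5,interpolation=cv2.INTER_CUBIC))
E
```

```text
clock: 6.4
position: [0.473, 0.2056, 0.1421]
tool_rot: [3.141, 0.001, 2.509]
force: [5.0, -1.0, -5.4]
grip_width: 0.0244
t 6.4 q [ 0.03  0.57 -0.75  1.94  0.52  0.83 -0.07] pos [0.473  0.2056 0.1421] rpy [3.141e+00 1.000e-03 2.509e+00] F [ 5.  -1.  -5.4] w 0.0244
```

View pics/side3.png

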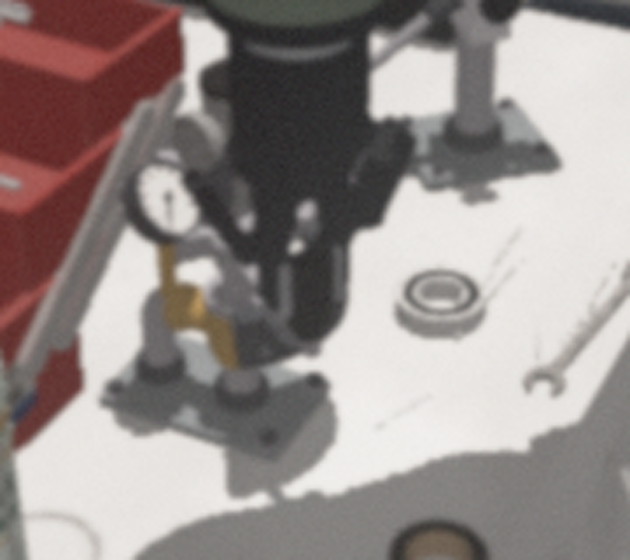

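```bash
python3 -m inch '[{"dx":-0.2,"dy":-6.1,"dz":0,"rx":0,"ry":0,"rz":-0.0645,"hand":0.8},{"dx":-0.2,"dy":-6.1,"dz":0,"rx":0,"ry":0,"rz":-0.0645,"hand":0.8},{"dx":-0.2,"dy":-6.1,"dz":0,"rx":0,"ry":0,"rz":-0.0645,"hand":0.8},{"dx":-0.2,"dy":-6.1,"dz":0,"rx":0,"ry":0,"rz":-0.0645,"hand":0.8},{"dx":-0.2,"dy":-6.1,"dz":0,"rx":0,"ry":0,"rz":-0.0645,"hand":0.8},{"dx":-0.2,"dy":-6.1,"dz":0,"rx":0,"ry":0,"rz":-0.0645,"hand":0.8},{"dx":-0.2,"dy":-6.1,"dz":0,"rx":0,"ry":0,"rz":-0.0645,"hand":0.8},{"dx":-0.2,"dy":-6.1,"dz":0,"rx":0,"ry":0,"rz":-0.0645,"hand":0.8},{"dx":-0.2,"dy":-6.1,"dz":0,"rx":0,"ry":0,"rz":-0.0645,"hand":0.8},{"dx":-0.2,"dy":-6.1,"dz":0,"rx":0,"ry":0,"rz":-0.0645,"hand":0.8}]' 45
python3 -c "
from h import *
delta([.473,.0912,.142])"
```

```text
clock: 7.45
position: [0.4556, 0.149, 0.1418]
tool_rot: [3.14, 0.003, -3.126]
force: [11.4, 3.9, -5.6]
grip_width: 0.0237
t 7.45 q [ 0.25  0.57 -0.92  2.03  0.62  0.84  0.56] pos [0.4556 0.149  0.1418] rpy [ 3.140e+00  3.000e-03 -3.126e+00] F [11.4  3.9 -5.6] w 0.0237
 shift mm [-16.5 -58.1  -0.3]
```

```bash
python3 -m inch '[{"dx":-0.5,"dy":-6.1,"dz":0,"rx":0,"ry":0,"rz":-0.0645,"hand":0.8},{"dx":-0.5,"dy":-6.1,"dz":0,"rx":0,"ry":0,"rz":-0.0645,"hand":0.8},{"dx":-0.5,"dy":-6.1,"dz":0,"rx":0,"ry":0,"rz":-0.0645,"hand":0.8},{"dx":-0.5,"dy":-6.1,"dz":0,"rx":0,"ry":0,"rz":-0.0645,"hand":0.8},{"dx":-0.2,"dy":-6.1,"dz":0,"rx":0,"ry":0,"rz":-0.0645,"hand":0.8},{"dx":-0.2,"dy":-6.1,"dz":0,"rx":0,"ry":0,"rz":-0.0645,"hand":0.8},{"dx":-0.2,"dy":-6.1,"dz":0,"rx":0,"ry":0,"rz":-0.0645,"hand":0.8},{"dx":-0.2,"dy":-6.1,"dz":0,"rx":0,"ry":0,"rz":-0.0645,"hand":0.8},{"dx":-0.2,"dy":-6.1,"dz":0,"rx":0,"ry":0,"rz":-0.0645,"hand":0.8},{"dx":0,"dy":0,"dz":0,"rx":0,"ry":0,"rz":0,"hand":0.8}]' 45
python3 -c "
from h import *
delta([.473,.0912,.142])"
```

```text
clock: 8.45
position: [0.4728, 0.0983, 0.1417]
tool_rot: [3.14, 0.004, -2.545]
force: [7.2, 10.2, -6.2]
grip_width: 0.024
t 8.45 q [ 0.45  0.64 -1.06  2.02  0.72  0.91  1.17] pos [0.4728 0.0983 0.1417] rpy [ 3.14   0.004 -2.545] F [ 7.2 10.2 -6.2] w 0.024
 shift mm [ 3.8 -6.  -0.4]
```

```bash
python3 -m inch '[{"dx":-1,"dy":-3,"dz":0,"rx":0,"ry":0,"rz":-0.03,"hand":0.8},{"dx":-1,"dy":-3,"dz":0,"rx":0,"ry":0,"rz":-0.03,"hand":0.8},{"dx":0,"dy":0,"dz":0,"rx":0,"ry":0,"rz":0,"hand":0.8}]' 45
python3 - <<'E'
from h import *
delta([.473,.0912,.142])
s=bot.observe(); R0=R.from_euler('xyz',s['tool_rot']); print('F tool',R0.inv().apply(s['force']))
for n in('side','top'):
    p,d=bot.grab_frame(n); 
    b=(230,220,410,380) if n=='side' else (150,200,350,350)
    cv2.imwrite(f'pics/{n}4.png',cv2.resize(p[b[1]:b[3],b[0]:b[2],::-1],None,fx=3.5,fy=3.5,interpolation=cv2.INTER_CUBIC))
E
```

```text
clock: 8.75
position: [0.4763, 0.0942, 0.1412]
tool_rot: [3.14, 0.0, -2.486]
force: [1.8, 5.9, -5.4]
grip_width: 0.0238
t 8.75 q [ 0.46  0.65 -1.07  2.01  0.73  0.93  1.23] pos [0.4763 0.0942 0.1412] rpy [ 3.14   0.    -2.486] F [ 1.8  5.9 -5.4] w 0.0238
 shift mm [ 4.4 -0.3 -0.8]
F tool [-5.02562453  3.53197771  5.36904573]
```

View pics/side4.png

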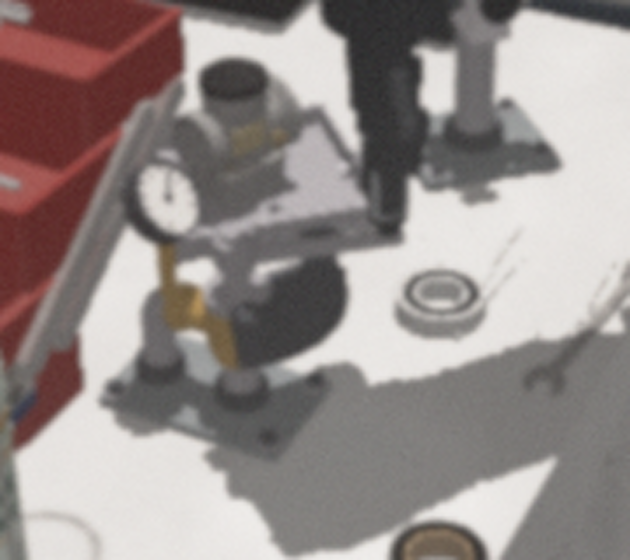

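View pics/top4.png

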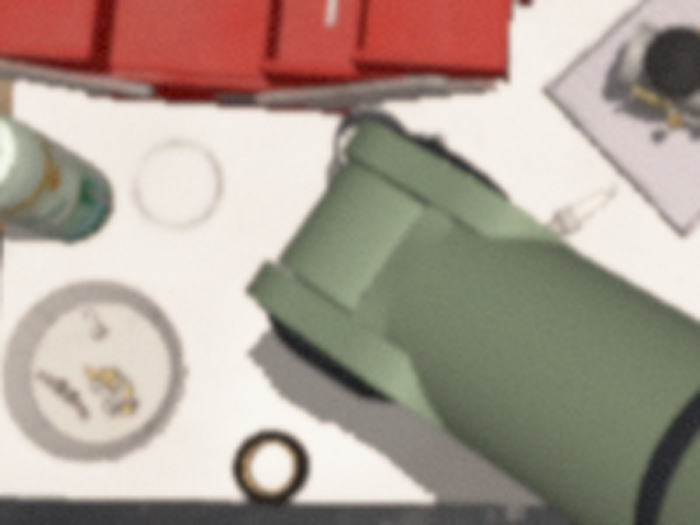

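```bash
python3 -m inch '[{"dx":-0.5,"dy":-1.5,"dz":0,"rx":0,"ry":0,"rz":-0.015,"hand":0.8},{"dx":-0.5,"dy":-1.5,"dz":0,"rx":0,"ry":0,"rz":-0.015,"hand":0.8},{"dx":0,"dy":0,"dz":0,"rx":0,"ry":0,"rz":0,"hand":0.8},{"dx":0,"dy":0,"dz":4,"rx":0,"ry":0,"rz":0,"hand":0.8},{"dx":0,"dy":0,"dz":3,"rx":0,"ry":0,"rz":0,"hand":0.8},{"dx":0,"dy":0,"dz":0,"rx":0,"ry":0,"rz":0,"hand":0.8}]' 45
python3 - <<'E'
from h import *
delta([.473,.0912,.142])
s=bot.observe(); R0=R.from_euler('xyz',s['tool_rot']); print('F tool',R0.inv().apply(s['force']))
E
```

```text
clock: 9.45
position: [0.477, 0.0936, 0.1337]
tool_rot: [3.137, -0.001, -2.456]
force: [-12.5, 14.1, -5.0]
grip_width: 0.0242
t 9.45 q [ 0.46  0.67 -1.07  2.01  0.74  0.92  1.25] pos [0.477  0.0936 0.1337] rpy [ 3.137e+00 -1.000e-03 -2.456e+00] F [-12.5  14.1  -5. ] w 0.0242
 shift mm [ 4.6  0.7 -8.3]
F tool [ 0.77861022 18.83351789  5.1295952 ]
```

```bash
python3 -m inch '[{"dx":0,"dy":1,"dz":2,"rx":0,"ry":0,"rz":0,"hand":0.8},{"dx":0,"dy":0.5,"dz":3,"rx":0,"ry":0,"rz":0,"hand":0.8},{"dx":0,"dy":0,"dz":3,"rx":0,"ry":0,"rz":0,"hand":0.8},{"dx":0,"dy":0,"dz":1,"rx":0,"ry":0,"rz":0,"hand":0.8},{"dx":0,"dy":0,"dz":0,"rx":0,"ry":0,"rz":0,"hand":0.8}]' 45
python3 - <<'E'
from h import *
delta([.473,.0912,.142])
s=bot.observe(); R0=R.from_euler('xyz',s['tool_rot']); print('F tool',R0.inv().apply(s['force']))
E
```

```text
clock: 9.95
position: [0.4767, 0.0939, 0.1249]
tool_rot: [3.138, -0.001, -2.457]
force: [-8.6, 8.7, -3.9]
grip_width: 0.0244
t 9.95 q [ 0.45  0.68 -1.05  2.02  0.76  0.91  1.23] pos [0.4767 0.0939 0.1249] rpy [ 3.138e+00 -1.000e-03 -2.457e+00] F [-8.6  8.7 -3.9] w 0.0244
 shift mm [  4.6   0.3 -17.1]
F tool [ 1.14782246 12.1434963   3.97075944]
```

```bash
python3 -m inch '[{"dx":0,"dy":0.7,"dz":1.5,"rx":0,"ry":0,"rz":0,"hand":0.8},{"dx":0,"dy":0.5,"dz":1.5,"rx":0,"ry":0,"rz":0,"hand":0.8},{"dx":0,"dy":0,"dz":0,"rx":0,"ry":0,"rz":0,"hand":0.8},{"dx":0,"dy":0,"dz":0,"rx":0,"ry":0,"rz":0,"hand":0.8}]' 45
python3 - <<'E'
from h import *
delta([.473,.0912,.142])
s=bot.observe(); R0=R.from_euler('xyz',s['tool_rot']); print('F tool',R0.inv().apply(s['force']))
E
```

```text
clock: 10.35
position: [0.4766, 0.094, 0.1233]
tool_rot: [3.141, -0.002, -2.458]
force: [-15.0, -3.5, 33.1]
grip_width: 0.0241
t 10.35 q [ 0.44  0.68 -1.05  2.02  0.77  0.91  1.22] pos [0.4766 0.094  0.1233] rpy [ 3.141e+00 -2.000e-03 -2.458e+00] F [-15.   -3.5  33.1] w 0.0241
 shift mm [  4.5   0.1 -18.7]
F tool [ 13.89209121   6.8145865  -33.043107  ]
```

```bash
python3 -m inch '[{"dx":0,"dy":0,"dz":-1.2,"rx":0,"ry":0,"rz":0,"hand":0.8},{"dx":0,"dy":0,"dz":0,"rx":0,"ry":0,"rz":0,"hand":-0.2},{"dx":0,"dy":0,"dz":0,"rx":0,"ry":0,"rz":0,"hand":-0.2},{"dx":0,"dy":0,"dz":0,"rx":0,"ry":0,"rz":0,"hand":-0.2},{"dx":0,"dy":0,"dz":0,"rx":0,"ry":0,"rz":0,"hand":-0.3}]' 45
python3 -m inch '[{"dx":0,"dy":0,"dz":-10,"rx":0,"ry":0,"rz":0,"hand":-0.5},{"dx":0,"dy":0,"dz":-35,"rx":0,"ry":0,"rz":0,"hand":-0.5},{"dx":0,"dy":0,"dz":-45,"rx":0,"ry":0,"rz":0,"hand":-0.5},{"dx":0,"dy":0,"dz":-45,"rx":0,"ry":0,"rz":0,"hand":-1},{"dx":0,"dy":0,"dz":-45,"rx":0,"ry":0,"rz":0,"hand":-1},{"dx":0,"dy":0,"dz":-45,"rx":0,"ry":0,"rz":0,"hand":-1},{"dx":0,"dy":0,"dz":-45,"rx":0,"ry":0,"rz":0,"hand":-1},{"dx":0,"dy":0,"dz":-45,"rx":0,"ry":0,"rz":0,"hand":-1}]' 45
python3 - <<'E'
from h import *
delta()
for n in('side','top'):
    p,d=bot.grab_frame(n); np.save(f'{n}5.npy',d); cv2.imwrite(f'pics/{n}5full.png',p[:,:,::-1])
    b=(230,220,410,380) if n=='side' else (150,200,350,350)
    cv2.imwrite(f'pics/{n}5.png',cv2.resize(p[b[1]:b[3],b[0]:b[2],::-1],None,fx=3.5,fy=3.5,interpolation=cv2.INTER_CUBIC))
    print([(r['centre'],r['score']) for r in bot.tip_of(n,'lever_knob')][:2])
E
```

```text
clock: 10.85
position: [0.4777, 0.0935, 0.1234]
tool_rot: [3.142, -0.0, -2.458]
force: [-0.6, -0.2, 0.1]
grip_width: 0.0556
clock: 11.65
position: [0.4769, 0.0938, 0.4411]
tool_rot: [-3.141, 0.0, -2.457]
force: [0.5, -0.7, 0.1]
grip_width: 0.0852
t 11.65 q [ 0.71  0.35 -1.35  1.58  0.34  1.48  1.59] pos [0.4769 0.0938 0.4411] rpy [-3.141  0.    -2.457] F [ 0.5 -0.7  0.1] w 0.0852
[([279.0, 341.6], 0.75)]
[([269.4, 416.4], 0.4)]
```

View pics/side5.png

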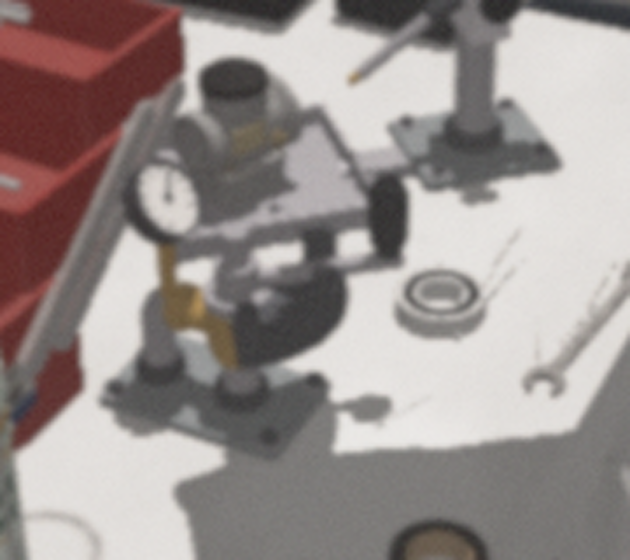

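View pics/top5full.png

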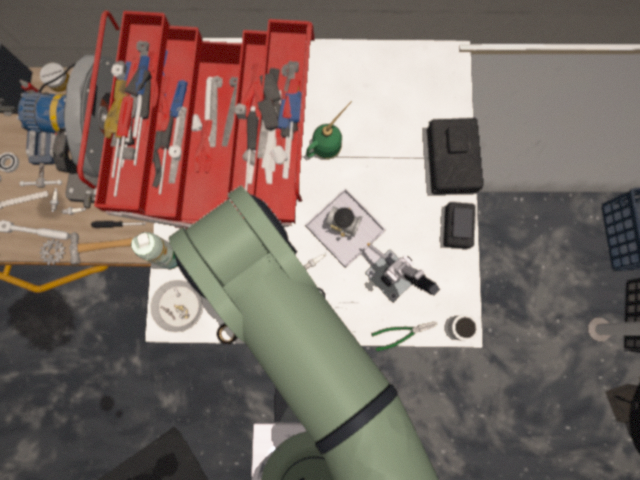

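```bash
python3 - <<'E'
from h import *
print(proj('side',[[.4733,.2062,.136],[.4777,.0935,.136],[.4777,.0935,.15]]))
print('knob meas: init (317.5,312.2) now (341.6,279.0)')
for n,f,lo,hi in(('side','side0.npy',[.45,.18,.11],[.50,.235,.2]),('side','side5.npy',[.45,.065,.11],[.505,.12,.2])):
    C=cloud(n,np.load(f)); m=np.all((C>lo)&(C<hi),-1); P=C[m]; 
    rows,cols=np.where(m); print(len(P),np.round(P.mean(0),4),np.percentile(P[:,2],[2,50,98]),rows.min(),rows.max(),cols.mean())
E
```

```text
[[316.39718672 308.84412507]
 [338.80986038 279.45374236]
 [338.81911833 273.96093816]]
knob meas: init (317.5,312.2) now (341.6,279.0)
283 [0.4687 0.2165 0.1395] [0.11349428 0.14127421 0.15874831] 299 323 316.02120141342755
244 [0.4711 0.1006 0.139 ] [0.11396877 0.14010593 0.15902278] 270 292 340.20081967213116
```

```bash
python3 - <<'E'
from h import *
tc=atz('top',227.9,345.4,.02); print('tray',tc)
corn=[atz('top',190+y/2.8,200+x/2.8,.02) for x,y in((407,2),(518,110),(407,215),(296,98))]
for i in range(4): e=corn[(i+1)%4]-corn[i]; print(np.linalg.norm(e),np.degrees(np.arctan2(e[1],e[0])))
o=np.array([.541,-.197,0]); v=tc-o; print('gun->tray',np.linalg.norm(v[:2]),np.degrees(np.arctan2(v[1],v[0])))
# foot plate corners / top circle etc: gun box
for n in('side','top'):
    for t in('blow_gun','grip','trigger_pad','carburettor'):
        r=bot.trace(n,t); print(n,t,[(x['box'],round(x['score'],2),int(x['region'].sum())) for x in r[:2]])
        if r: np.save(f'{n}_{t}.npy',r[0]['region'])
E
```

```text
tray [ 0.6613655  -0.07121643  0.02      ]
0.15057337622322317 -134.60884544038612
0.14765769962873565 134.2702450954451
0.15510280939319515 43.8856605546752
0.14374323329744432 -47.545574705932076
gun->tray 0.17409583958138175 46.26095198346099
side blow_gun [([275.6, 158.4, 405.0, 296.9], 0.58, 3810)]
side grip [([327.5, 162.8, 401.1, 240.1], 0.69, 1274)]
side trigger_pad [([369.4, 167.5, 383.2, 197.4], 0.77, 173), ([291.9, 269.4, 344.6, 303.6], 0.45, 513)]
side carburettor [([281.1, 236.9, 315.0, 282.7], 0.94, 1135)]
top blow_gun [([308.0, 184.5, 438.9, 302.4], 0.93, 4920)]
top grip [([370.1, 243.6, 437.4, 294.8], 0.6, 1011)]
top trigger_pad [([397.8, 262.7, 425.2, 278.2], 0.54, 191)]
top carburettor [([323.8, 207.3, 362.0, 236.6], 0.94, 765), ([307.1, 185.4, 440.0, 303.1], 0.55, 4795)]
```

```bash
python3 - <<'E'
from h import *
o=np.array([.541,-.197,0]); yaw=np.radians(45)
X=np.array([np.cos(yaw),np.sin(yaw),0]);Y=np.array([-X[1],X[0],0])
for n in('top','side'):
    im=cv2.imread(f'pics/{n}5full.png'); C=cloud(n,np.load(f'{n}5.npy'))
    v=im.max(2).astype(int)
    box=np.all((C>[.43,-.32,.165])&(C<[.62,-.12,.34]),-1)
    m=box&(v<75)
    P=C[m]; print(n,'dark',len(P))
    L=np.stack([(P-o)@X,(P-o)@Y,P[:,2]-.15],1)
    L=L[(L[:,2]>.04)]
    c=L.mean(0); u,s,vt=np.linalg.svd(L-c); d=vt[0]*np.sign(vt[0][2]); print('c',c,'d',d,'lean',np.degrees(np.arctan2(-d[0],d[2])),'perp offset at swivel',c-d*(c[2]/d[2]))
    print('along',np.percentile((L-c)@d,[0,2,98,100]), 'top end', c+d*np.percentile((L-c)@d,98), 'spread',np.std((L-c)@vt[1]),np.std((L-c)@vt[2]), vt[1])
    g=box&(v>=90)&(C[...,2]>.21); Q=C[g]; LQ=np.stack([(Q-o)@X,(Q-o)@Y,Q[:,2]-.15],1)
    print('bright',len(Q)); print(np.round(LQ[np.argsort(-LQ[:,2])][:40:4],3))
    np.savez(f'L{n}.npz',L=L,LQ=LQ)
    b=(360,150,410,220) if n=='side' else (380,240,450,300)
    cv2.imwrite(f'pics/{n}6.png',cv2.resize(im[b[1]:b[3],b[0]:b[2]],None,fx=8,fy=8,interpolation=cv2.INTER_CUBIC))
E
```

```text
top dark 274
c [-0.05498075  0.01155531  0.09765568] d [-0.55098148 -0.08998464  0.82965184] lean 33.58860152769453 perp offset at swivel [0.00987352 0.02214711 0.        ]
along [-0.06610362 -0.05941963  0.03856825  0.03954071] top end [-0.07623115  0.00808476  0.1296539 ] spread 0.006284561868814864 0.0031189394051847983 [ 0.38275025 -0.91068564  0.15541529]
bright 233
[[-0.079  0.001  0.133]
 [-0.037  0.002  0.128]
 [-0.038  0.005  0.126]
 [-0.081 -0.006  0.126]
 [-0.041  0.011  0.125]
 [-0.035 -0.005  0.125]
 [-0.091  0.002  0.124]
 [-0.039 -0.     0.124]
 [-0.09   0.003  0.123]
 [-0.036  0.012  0.123]]
side dark 453
c [-0.05348284  0.01625865  0.08583438] d [-0.56918108 -0.02075602  0.82195017] lean 34.70168648797281 perp offset at swivel [0.00595545 0.01842616 0.        ]
along [-0.0532741  -0.04920117  0.04639316  0.05008841] top end [-0.07988894  0.01529571  0.12396725] spread 0.008107279808274833 0.004384967128651411 [ 0.72886366 -0.47538225  0.49271643]
bright 168
[[-0.079  0.001  0.129]
 [-0.037  0.003  0.125]
 [-0.036  0.005  0.123]
 [-0.042 -0.008  0.123]
 [-0.037  0.009  0.122]
 [-0.033  0.006  0.121]
 [-0.032  0.002  0.12 ]
 [-0.042  0.018  0.119]
 [-0.034  0.017  0.117]
 [-0.034 -0.001  0.116]]
```

View pics/side6.png

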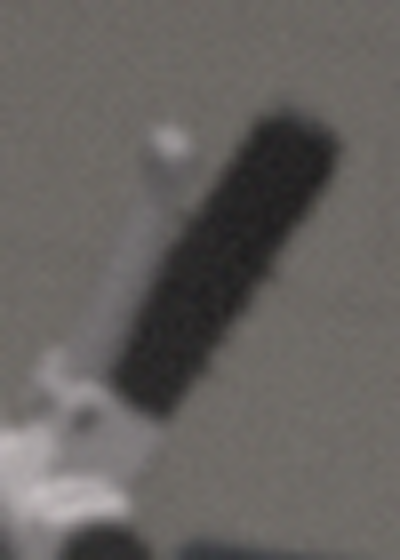

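View pics/top6.png

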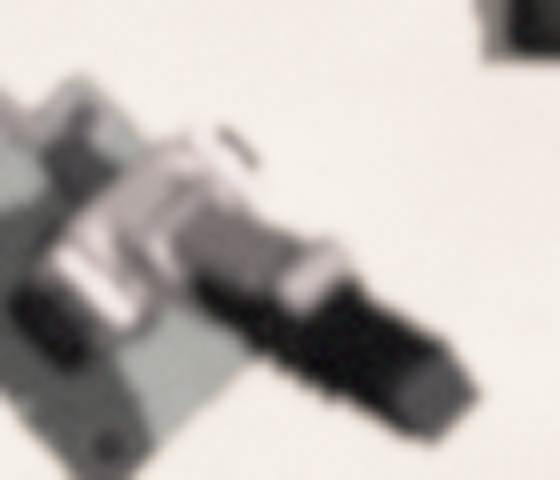

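```bash
python3 - <<'E'
from h import *
o=np.array([.541,-.197,0.15]);X=np.array([.7071,.7071,0]);Y=np.array([-.7071,.7071,0])
for nm,a,b in(('end',(165.6,397.9),(289.0,434.4)),('trig',(167.5,381.3),(273.8,419.4))):
    p,e=tri(a,b); v=p-o; print(nm,np.round(p,4),round(e,4),'stand',np.round([v@X,v@Y,v[2]],4))
# foot-plate: gray pixels at z~0.01 around
for n in('top','side'):
    im=cv2.imread(f'pics/{n}0.png').astype(int); C=np.load(f'{n}C.npy')
    m=np.all((C>[.46,-.28,-.01])&(C<[.62,-.11,.03]),-1)&(im.max(2)<175)&(np.abs(np.indices((480,640))).sum(0)>0)
    mm=m.astype(np.uint8); k,lab,st,ce=cv2.connectedComponentsWithStats(mm)
    i=1+np.argmax(st[1:,4]); P=C[lab==i]; print(n,len(P),st[i]); 
    L=np.stack([(P-o)@X,(P-o)@Y],1); print(np.percentile(L,[0,1,3,50,97,99,100],axis=0))
E
```

```text
end [ 0.4773 -0.2537  0.2702] 0.0006 stand [-0.0851  0.005   0.1202]
trig [ 0.5096 -0.2218  0.2713] 0.0006 stand [-0.0398  0.0047  0.1213]
top 862 [360 248  52  55 862]
[[-0.05473434 -0.01705744]
 [-0.0526588  -0.01271355]
 [-0.05057342 -0.00944005]
 [ 0.01792305  0.02783251]
 [ 0.09177207  0.06673571]
 [ 0.10020556  0.07090848]
 [ 0.10908494  0.07448107]]
side 992 [326 248  65  31 992]
[[-0.06403269 -0.06272266]
 [-0.05473068 -0.03545643]
 [-0.05102331 -0.03156759]
 [ 0.016242    0.02307618]
 [ 0.09954585  0.06263201]
 [ 0.10131278  0.07239915]
 [ 0.11027431  0.07893916]]
```

```bash
python3 -m inch '[{"dx":0,"dy":0,"dz":0,"rx":0,"ry":0,"rz":0.147,"hand":-1},{"dx":0,"dy":0,"dz":0,"rx":0,"ry":0,"rz":0.147,"hand":-1},{"dx":0,"dy":0,"dz":0,"rx":0,"ry":0,"rz":0.147,"hand":-1},{"dx":0,"dy":0,"dz":0,"rx":0,"ry":0,"rz":0.147,"hand":-1},{"dx":0,"dy":0,"dz":0,"rx":0,"ry":0,"rz":0.147,"hand":-1},{"dx":0,"dy":0,"dz":0,"rx":0,"ry":0,"rz":0.147,"hand":-1},{"dx":0,"dy":0,"dz":0,"rx":0,"ry":0,"rz":0.147,"hand":-1},{"dx":0,"dy":0,"dz":0,"rx":0,"ry":0,"rz":0.147,"hand":-1},{"dx":0,"dy":0,"dz":0,"rx":0,"ry":0,"rz":0.147,"hand":-1},{"dx":0,"dy":0,"dz":0,"rx":0,"ry":0,"rz":0.147,"hand":-1}]'
cat >> h.py <<'E'
X=np.array([.70711,.70711,0]);Y=np.array([-.70711,.70711,0]);Z=np.array([0,0,1.])
a=np.radians(35.); g=np.cos(a)*Z-np.sin(a)*X; t=np.cos(a)*X+np.sin(a)*Z
RG=R.from_matrix(np.stack([np.cross(t,-g),t,-g],1))
END=np.array([.4773,-.2537,.2702]); GP=END-.029*g
def P(al,off): return GP+al*g+off*t   # TCP pos at 'al' along grip from GP, off along t
E
python3 -c "
from h import *
print(RG.as_euler('xyz'),P(-.022,.015),P(.24,.015))
delta(P(.24,.015),RG)"
```

```text
clock: 13.25
position: [0.4777, 0.0935, 0.4383]
tool_rot: [-3.141, -0.0, 2.349]
force: [1.3, 0.5, -0.5]
grip_width: 0.0854
[2.53072742 0.         2.3561926 ] [ 0.50667312 -0.22432688  0.23702689] [ 0.40041073 -0.33058927  0.45164473]
t 13.25 q [ 0.51  0.24 -1.01  1.59  0.2   1.42  0.26] pos [0.4777 0.0935 0.4383] rpy [-3.141 -0.     2.349] F [ 1.3  0.5 -0.5] w 0.0854
 shift mm [-247.7 -352.8  -13.3]
 rotvec [-0.611  0.002 -0.007]
 shift after rot [-245.3 -282.8 -214.3]
```

```bash
python3 -m inch '[{"dx":-24.8,"dy":-35.3,"dz":-1.3,"rx":0,"ry":0,"rz":0,"hand":-1},{"dx":-24.8,"dy":-35.3,"dz":-1.3,"rx":0,"ry":0,"rz":0,"hand":-1},{"dx":-24.8,"dy":-35.3,"dz":-1.3,"rx":0,"ry":0,"rz":0,"hand":-1},{"dx":-24.8,"dy":-35.3,"dz":-1.3,"rx":0,"ry":0,"rz":0,"hand":-1},{"dx":-24.8,"dy":-35.3,"dz":-1.3,"rx":0,"ry":0,"rz":0,"hand":-1},{"dx":-24.8,"dy":-35.3,"dz":-1.3,"rx":0,"ry":0,"rz":0,"hand":-1},{"dx":-24.8,"dy":-35.3,"dz":-1.3,"rx":0,"ry":0,"rz":0,"hand":-1},{"dx":-24.8,"dy":-35.3,"dz":-1.3,"rx":0,"ry":0,"rz":0,"hand":-1},{"dx":-24.8,"dy":-35.3,"dz":-1.3,"rx":0,"ry":0,"rz":0,"hand":-1},{"dx":-24.8,"dy":-35.3,"dz":-1.3,"rx":0,"ry":0,"rz":0,"hand":-1}]'
python3 -m inch '[{"dx":0,"dy":0,"dz":0,"rx":-0.122,"ry":0,"rz":0,"hand":-1},{"dx":0,"dy":0,"dz":0,"rx":-0.122,"ry":0,"rz":0,"hand":-1},{"dx":0,"dy":0,"dz":0,"rx":-0.122,"ry":0,"rz":0,"hand":-1},{"dx":0,"dy":0,"dz":0,"rx":-0.122,"ry":0,"rz":0,"hand":-1},{"dx":0,"dy":0,"dz":0,"rx":-0.122,"ry":0,"rz":0,"hand":-1},{"dx":0,"dy":0,"dz":0,"rx":0,"ry":0,"rz":0,"hand":-1}]'
python3 -c "
from h import *
delta(P(.05,.015),RG)"
```

```text
clock: 14.25
position: [0.4025, -0.3331, 0.4514]
tool_rot: [-3.141, -0.0, 2.355]
force: [0.4, -0.7, -0.2]
grip_width: 0.0853
clock: 14.85
position: [0.4009, -0.3338, 0.4496]
tool_rot: [2.527, -0.004, 2.35]
force: [-0.4, -0.5, 0.1]
grip_width: 0.0854
t 14.85 q [ 1.54  0.33 -0.79  1.57 -0.39  1.34  1.64] pos [ 0.4009 -0.3338  0.4496] rpy [ 2.527 -0.004  2.35 ] F [-0.4 -0.5  0.1] w 0.0854
 shift mm [  2.8   2.  189.4]
 rotvec [ 0.004  0.001 -0.007]
 shift after rot [  2.6   2.7 189.4]
```

```bash
python3 -m inch '[{"dx":1,"dy":1,"dz":40,"rx":0.004,"ry":0.001,"rz":-0.007,"hand":-1},{"dx":1,"dy":1,"dz":40,"rx":0,"ry":0,"rz":0,"hand":-1},{"dx":1,"dy":0,"dz":40,"rx":0,"ry":0,"rz":0,"hand":-1},{"dx":0,"dy":0,"dz":40,"rx":0,"ry":0,"rz":0,"hand":-1},{"dx":0,"dy":0,"dz":29,"rx":0,"ry":0,"rz":0,"hand":-1},{"dx":0,"dy":0,"dz":0,"rx":0,"ry":0,"rz":0,"hand":-1}]'
python3 - <<'E'
from h import *
delta(P(-.022,.015),RG)
for n in('side','top'):
    p,d=bot.grab_frame(n); np.save(f'{n}7.npy',d)
    b=(340,100,440,220) if n=='side' else (370,230,470,310)
    cv2.imwrite(f'pics/{n}7.png',cv2.resize(p[b[1]:b[3],b[0]:b[2],::-1],None,fx=5,fy=5,interpolation=cv2.INTER_CUBIC))
print(proj('side',[P(.05,.015),GP,GP+.04*t]),proj('top',[P(.05,.015)]))
E
```

```text
clock: 15.45
position: [0.4787, -0.2487, 0.2953]
tool_rot: [2.536, -0.0, 2.367]
force: [-0.1, 1.0, 0.3]
grip_width: 0.0853
t 15.45 q [ 1.34  0.44 -0.82  1.85 -0.35  0.89  1.59] pos [ 0.4787 -0.2487  0.2953] rpy [ 2.536 -0.     2.367] F [-0.1  1.   0.3] w 0.0853
 shift mm [-2.9 -2.8 69. ]
 rotvec [-0.005 -0.006  0.008]
 shift after rot [-2.5 -3.1 69. ]
[[398.22735516 155.93220651]
 [391.26937052 175.2264246 ]
 [379.69845624 168.44766408]] [[436.94652268 287.95242612]]
```

View pics/side7.png

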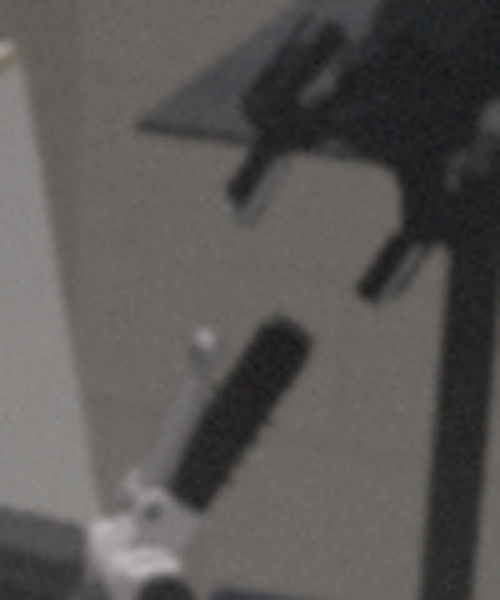

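View pics/top7.png

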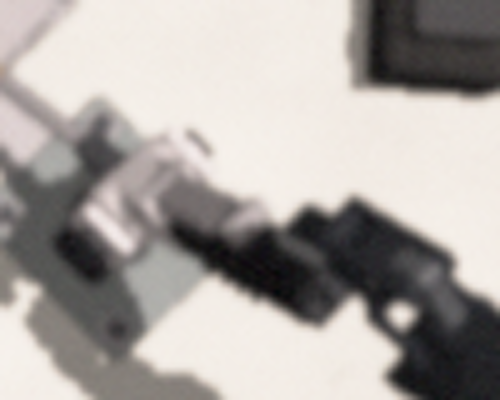

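The fingers, at side crop (240,200) and (370,290), are centred on the trigger and grip pair, whose middle is at about (256,345). Now I'll advance along the grip.

```bash
python3 -m inch '[{"dx":-2,"dy":-1.5,"dz":15,"rx":-0.003,"ry":-0.003,"rz":0.005,"hand":-1},{"dx":-1,"dy":-1,"dz":15,"rx":0,"ry":0,"rz":0,"hand":-1},{"dx":0,"dy":0,"dz":15,"rx":0,"ry":0,"rz":0,"hand":-1},{"dx":0,"dy":0,"dz":15,"rx":0,"ry":0,"rz":0,"hand":-1},{"dx":0,"dy":0,"dz":9,"rx":0,"ry":0,"rz":0,"hand":-1},{"dx":0,"dy":0,"dz":0,"rx":0,"ry":0,"rz":0,"hand":-1},{"dx":0,"dy":0,"dz":0,"rx":0,"ry":0,"rz":0,"hand":-0.6}]' 25
python3 - <<'E'
from h import *
delta(P(-.022,.015),RG)
s=bot.observe(); print('F tool',RG.inv().apply(s['force']))
for n in('side',):
    p,d=bot.grab_frame(n); np.save(f'{n}8.npy',d)
    b=(340,120,440,220) 
    cv2.imwrite(f'pics/{n}8.png',cv2.resize(p[b[1]:b[3],b[0]:b[2],::-1],None,fx=6,fy=6,interpolation=cv2.INTER_CUBIC))
E
```

```text
clock: 16.25
position: [0.507, -0.2283, 0.2401]
tool_rot: [2.533, 0.004, 2.355]
force: [-0.2, 0.1, 0.2]
grip_width: 0.0732
t 16.25 q [ 1.25  0.53 -0.8   1.9  -0.33  0.73  1.56] pos [ 0.507  -0.2283  0.2401] rpy [2.533 0.004 2.355] F [-0.2  0.1  0.2] w 0.0732
 shift mm [3.1 0.4 4. ]
 rotvec [-0.002  0.003  0.001]
 shift after rot [3.1 0.3 4. ]
F tool [ 0.18048716  0.02834851 -0.2308668 ]
```

View pics/side8.png

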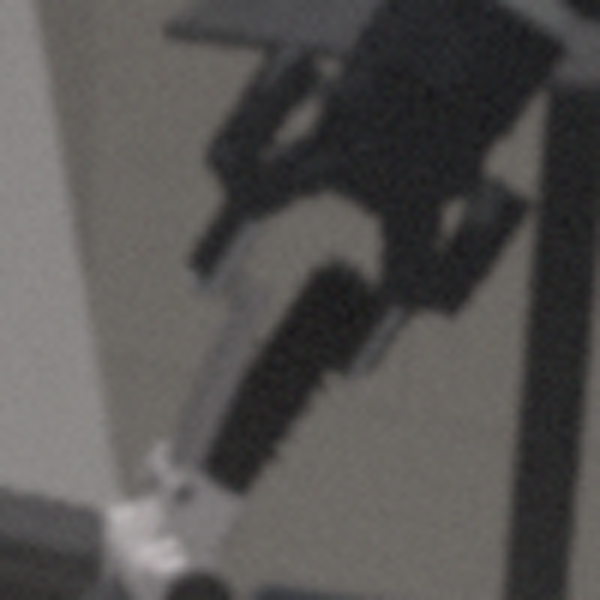

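```bash
python3 -m inch '[{"dx":1.5,"dy":0,"dz":4,"rx":0,"ry":0,"rz":0,"hand":-0.6},{"dx":1.5,"dy":0,"dz":3,"rx":0,"ry":0,"rz":0,"hand":-0.6},{"dx":0,"dy":0,"dz":0,"rx":0,"ry":0,"rz":0,"hand":-0.5},{"dx":0,"dy":0,"dz":0,"rx":0,"ry":0,"rz":0,"hand":-0.5},{"dx":0,"dy":0,"dz":0,"rx":0,"ry":0,"rz":0,"hand":-0.5}]' 25
cat >> h.py <<'E'
def st():
    s=bot.observe(); R0=R.from_euler('xyz',s['tool_rot']); v=s['position']-GP
    print('t',round(s['clock'],2),'al %.1f off %.1f lat %.1f'%(1e3*v@g,1e3*v@t,1e3*v@RG.as_matrix()[:,0]),'Ftool',np.round(R0.inv().apply(s['force']),1),'w',round(1e3*s['grip_width'],2),'M',np.round(R0.inv().apply(s['moment']),2))
E
python3 -c "
from h import *
st();st()"
```

```text
clock: 16.8
position: [0.5077, -0.2228, 0.2336]
tool_rot: [2.533, 0.003, 2.356]
force: [0.6, 0.6, -0.1]
grip_width: 0.0641
t 16.8 al -25.8 off 14.5 lat 0.4 Ftool [-0.   0.6  0.6] w 64.05 M [ 0.64 -0.04  0.01]
t 16.8 al -25.8 off 14.5 lat 0.4 Ftool [-0.   0.6  0.6] w 64.05 M [ 0.64 -0.04  0.01]
```

```bash
for i in 1 2; do python3 -m inch '[{"dx":0,"dy":1,"dz":0,"rx":0,"ry":0,"rz":0,"hand":-0.5},{"dx":0,"dy":0,"dz":0,"rx":0,"ry":0,"rz":0,"hand":-0.5}]' >/dev/null;python3 -c "
from h import *
st()"; done
python3 -m inch '[{"dx":0,"dy":1,"dz":0,"rx":0,"ry":0,"rz":0,"hand":-0.5},{"dx":0,"dy":0,"dz":0,"rx":0,"ry":0,"rz":0,"hand":-0.5}]' >/dev/null;python3 -c "
from h import *
st()"
```

```text
t 17.0 al -25.9 off 15.7 lat 0.4 Ftool [-0.5  0.3  0.6] w 63.61 M [0.54 0.01 0.01]
t 17.2 al -25.9 off 16.7 lat 0.4 Ftool [-0.4  0.2 -0.8] w 64.04 M [0.64 0.04 0.  ]
t 17.4 al -25.8 off 17.1 lat 0.4 Ftool [ 0.1 -5.  -1.5] w 64.34 M [ 1.36 -0.06  0.04]
```

```bash
python3 -m inch '[{"dx":0,"dy":-1.2,"dz":0,"rx":0,"ry":0,"rz":0,"hand":-0.46},{"dx":0,"dy":-1,"dz":0,"rx":0,"ry":0,"rz":0,"hand":-0.41},{"dx":0,"dy":0,"dz":0,"rx":0,"ry":0,"rz":0,"hand":-0.41},{"dx":0,"dy":0,"dz":0,"rx":0,"ry":0,"rz":0,"hand":-0.41}]' >/dev/null;python3 -c "
from h import *
st()"
for i in 1; do python3 -m inch '[{"dx":0,"dy":-0.5,"dz":0,"rx":0,"ry":0,"rz":0,"hand":-0.388},{"dx":0,"dy":0,"dz":0,"rx":0,"ry":0,"rz":0,"hand":-0.388}]' >/dev/null;python3 -c "
from h import *
st()"; done
python3 -m inch '[{"dx":0,"dy":-0.5,"dz":0,"rx":0,"ry":0,"rz":0,"hand":-0.364},{"dx":0,"dy":0,"dz":0,"rx":0,"ry":0,"rz":0,"hand":-0.364}]' >/dev/null;python3 -c "
from h import *
st()"
```

```text
t 17.8 al -25.9 off 15.4 lat 0.4 Ftool [ 0.3 -2.5 -0.6] w 60.24 M [ 0.99 -0.03  0.04]
t 18.0 al -25.9 off 14.9 lat 0.4 Ftool [ 0.9 -2.2 -0.8] w 59.28 M [ 0.98 -0.09  0.01]
t 18.2 al -25.9 off 14.4 lat 0.4 Ftool [-0.7 -1.8 -0.7] w 58.22 M [ 0.89 -0.    0.05]
```

```bash
s(){ python3 -c "
from h import *
st()"; }
python3 -m inch '[{"dx":0,"dy":-0.5,"dz":0,"rx":0,"ry":0,"rz":0,"hand":-0.341},{"dx":0,"dy":0,"dz":0,"rx":0,"ry":0,"rz":0,"hand":-0.341}]' >/dev/null;s
python3 -m inch '[{"dx":0,"dy":-0.5,"dz":0,"rx":0,"ry":0,"rz":0,"hand":-0.318},{"dx":0,"dy":0,"dz":0,"rx":0,"ry":0,"rz":0,"hand":-0.318}]' >/dev/null;s
python3 -m inch '[{"dx":0,"dy":-0.5,"dz":0,"rx":0,"ry":0,"rz":0,"hand":-0.294},{"dx":0,"dy":0,"dz":0,"rx":0,"ry":0,"rz":0,"hand":-0.294}]' >/dev/null;s
python3 -m inch '[{"dx":0,"dy":-0.5,"dz":0,"rx":0,"ry":0,"rz":0,"hand":-0.271},{"dx":0,"dy":0,"dz":0,"rx":0,"ry":0,"rz":0,"hand":-0.271}]' >/dev/null;s
```

```text
t 18.4 al -25.9 off 13.9 lat 0.5 Ftool [-0.5 -1.7 -1.2] w 57.33 M [ 0.8  -0.    0.04]
t 18.6 al -25.8 off 13.6 lat 0.4 Ftool [ 0.9  1.3 -2.8] w 56.43 M [0.38 0.08 0.05]
t 18.8 al -25.8 off 13.1 lat 0.3 Ftool [ 0.2  3.  -4.6] w 55.2 M [0.05 0.11 0.12]
t 19.0 al -25.8 off 12.6 lat 0.3 Ftool [-0.2  2.1 -4. ] w 54.58 M [-0.09  0.1   0.03]
```

```bash
s(){ python3 -c "
from h import *
st()"; }
python3 -m inch '[{"dx":0,"dy":0,"dz":0,"rx":0,"ry":0,"rz":0,"hand":-0.247},{"dx":0,"dy":0,"dz":0,"rx":0,"ry":0,"rz":0,"hand":-0.247}]' >/dev/null;s
python3 -m inch '[{"dx":0,"dy":-0.5,"dz":0,"rx":0,"ry":0,"rz":0,"hand":-0.224},{"dx":0,"dy":0,"dz":0,"rx":0,"ry":0,"rz":0,"hand":-0.224}]' >/dev/null;s
python3 -m inch '[{"dx":0,"dy":-0.5,"dz":0,"rx":0,"ry":0,"rz":0,"hand":-0.2},{"dx":0,"dy":0,"dz":0,"rx":0,"ry":0,"rz":0,"hand":-0.2}]' >/dev/null;s
```

```text
t 19.2 al -25.8 off 12.3 lat 0.3 Ftool [ 0.4  0.5 -4.2] w 53.33 M [0.25 0.06 0.07]
t 19.4 al -25.8 off 11.9 lat 0.3 Ftool [ 1.   2.3 -6.1] w 52.34 M [0.15 0.03 0.08]
t 19.6 al -25.8 off 11.5 lat 0.3 Ftool [ 0.4  2.  -6.9] w 51.06 M [0.01 0.06 0.04]
```

```bash
s(){ python3 -c "
from h import *
st()"; }
python3 -m inch '[{"dx":0,"dy":-0.1,"dz":0,"rx":0,"ry":0,"rz":0,"hand":-0.186},{"dx":0,"dy":0,"dz":0,"rx":0,"ry":0,"rz":0,"hand":-0.186}]' >/dev/null;s
python3 -m inch '[{"dx":0,"dy":-0.15,"dz":0,"rx":0,"ry":0,"rz":0,"hand":-0.178},{"dx":0,"dy":0,"dz":0,"rx":0,"ry":0,"rz":0,"hand":-0.178}]' >/dev/null;s
python3 -m inch '[{"dx":0,"dy":-0.15,"dz":0,"rx":0,"ry":0,"rz":0,"hand":-0.172},{"dx":0,"dy":0,"dz":0,"rx":0,"ry":0,"rz":0,"hand":-0.172}]' >/dev/null;s
```

```text
t 19.8 al -25.7 off 11.3 lat 0.2 Ftool [ 0.3  2.1 -7.2] w 51.13 M [0.1  0.15 0.1 ]
t 20.0 al -25.7 off 11.1 lat 0.2 Ftool [ 0.6  1.7 -7.8] w 50.49 M [0.12 0.12 0.15]
t 20.2 al -25.7 off 11.0 lat 0.3 Ftool [ 0.9  2.6 -7.9] w 49.94 M [0.07 0.15 0.07]
```

```bash
s(){ python3 -c "
from h import *
st()"; }
python3 -m inch '[{"dx":0,"dy":0,"dz":0,"rx":0,"ry":0,"rz":0,"hand":-0.166},{"dx":0,"dy":0,"dz":0,"rx":0,"ry":0,"rz":0,"hand":-0.166}]' >/dev/null;s
python3 -m inch '[{"dx":0,"dy":-0.1,"dz":0,"rx":0,"ry":0,"rz":0,"hand":-0.16},{"dx":0,"dy":0,"dz":0,"rx":0,"ry":0,"rz":0,"hand":-0.16}]' >/dev/null;s
```

```text
t 20.4 al -25.7 off 11.0 lat 0.3 Ftool [ 0.9  1.4 -8.5] w 49.75 M [0.14 0.14 0.1 ]
t 20.6 al -25.7 off 10.9 lat 0.2 Ftool [ 0.5  1.6 -8.2] w 49.7 M [0.16 0.17 0.1 ]
```

```bash
s(){ python3 -c "
from h import *
st()"; }
python3 -m inch '[{"dx":0,"dy":-0.1,"dz":0,"rx":0,"ry":0,"rz":0,"hand":-0.154}]' >/dev/null;s
python3 -m inch '[{"dx":0,"dy":0,"dz":0,"rx":0,"ry":0,"rz":0,"hand":-0.154}]' >/dev/null;s
python3 -m inch '[{"dx":0,"dy":-0.1,"dz":0,"rx":0,"ry":0,"rz":0,"hand":-0.148}]' >/dev/null;s
python3 -m inch '[{"dx":0,"dy":0,"dz":0,"rx":0,"ry":0,"rz":0,"hand":-0.148}]' >/dev/null;s
```

```text
t 20.7 al -25.6 off 10.8 lat 0.2 Ftool [  0.9   2.1 -10.3] w 49.32 M [0.04 0.15 0.07]
t 20.8 al -25.6 off 10.7 lat 0.2 Ftool [ 1.2  1.7 -8.7] w 49.59 M [0.16 0.26 0.14]
t 20.9 al -25.6 off 10.6 lat 0.2 Ftool [  1.6   1.8 -10.3] w 49.08 M [0.12 0.27 0.13]
t 21.0 al -25.6 off 10.6 lat 0.2 Ftool [  1.    1.2 -10.3] w 49.48 M [0.14 0.25 0.1 ]
```

```bash
s(){ python3 -c "
from h import *
st()"; }
python3 -m inch '[{"dx":0,"dy":0,"dz":0,"rx":0,"ry":0,"rz":0,"hand":-0.142}]' >/dev/null;s
python3 -m inch '[{"dx":0,"dy":0,"dz":0,"rx":0,"ry":0,"rz":0,"hand":-0.142}]' >/dev/null;s
python3 -m inch '[{"dx":0,"dy":0,"dz":0,"rx":0,"ry":0,"rz":0,"hand":-0.136}]' >/dev/null;s
python3 -m inch '[{"dx":0,"dy":0,"dz":0,"rx":0,"ry":0,"rz":0,"hand":-0.136}]' >/dev/null;s
```

```text
t 21.1 al -25.6 off 10.6 lat 0.2 Ftool [ 0.2  0.9 -9.7] w 48.58 M [0.25 0.27 0.11]
t 21.2 al -25.6 off 10.6 lat 0.2 Ftool [ 2.   1.1 -9.9] w 48.7 M [0.27 0.19 0.15]
t 21.3 al -25.6 off 10.5 lat 0.2 Ftool [ 1.4  0.9 -9.7] w 48.86 M [0.32 0.21 0.1 ]
t 21.4 al -25.6 off 10.5 lat 0.2 Ftool [  1.1   0.5 -10.4] w 48.9 M [0.33 0.19 0.1 ]
```

```bash
s(){ python3 -c "
from h import *
st()"; }
for i in 1 2 3 4; do python3 -m inch '[{"dx":0,"dy":0,"dz":0,"rx":0,"ry":0,"rz":0,"hand":-0.136}]' >/dev/null;s; done
```

```text
t 21.5 al -25.6 off 10.5 lat 0.2 Ftool [  1.3   1.1 -10.9] w 48.74 M [0.26 0.27 0.11]
t 21.6 al -25.6 off 10.5 lat 0.2 Ftool [  2.    0.2 -10. ] w 48.88 M [0.31 0.23 0.11]
t 21.7 al -25.6 off 10.5 lat 0.2 Ftool [  1.8   1.  -10. ] w 48.51 M [0.35 0.29 0.12]
t 21.8 al -25.6 off 10.5 lat 0.2 Ftool [  1.6  -0.2 -10.7] w 48.59 M [0.35 0.2  0.11]
```

```bash
s(){ python3 -c "
from h import *
st()"; }
python3 -m inch '[{"dx":0,"dy":0.1,"dz":0,"rx":0,"ry":0,"rz":0,"hand":-0.148},{"dx":0,"dy":0,"dz":0,"rx":0,"ry":0,"rz":0,"hand":-0.148},{"dx":0,"dy":0,"dz":0,"rx":0,"ry":0,"rz":0,"hand":-0.148}]' >/dev/null;s
python3 -m inch '[{"dx":0,"dy":0,"dz":0,"rx":0,"ry":0,"rz":0,"hand":-0.148},{"dx":0,"dy":0,"dz":0,"rx":0,"ry":0,"rz":0,"hand":-0.148},{"dx":0,"dy":0,"dz":0,"rx":0,"ry":0,"rz":0,"hand":-0.148}]' >/dev/null;s
python3 -m inch '[{"dx":0,"dy":0,"dz":0,"rx":0,"ry":0,"rz":0,"hand":-0.148}]' >/dev/null;s
```

```text
t 22.1 al -25.7 off 10.6 lat 0.2 Ftool [ 0.1 -0.3 -7.9] w 48.94 M [0.32 0.02 0.08]
t 22.4 al -25.7 off 10.6 lat 0.2 Ftool [ 0.3  0.4 -6.6] w 48.84 M [ 0.31 -0.03  0.09]
t 22.5 al -25.7 off 10.6 lat 0.2 Ftool [ 0.7  0.3 -6.8] w 48.91 M [ 0.38 -0.03  0.08]
```

```bash
s(){ python3 -c "
from h import *
st()"; }
python3 -m inch '[{"dx":0,"dy":0,"dz":0,"rx":0,"ry":0,"rz":0,"hand":-0.148},{"dx":0,"dy":0,"dz":0,"rx":0,"ry":0,"rz":0,"hand":-0.148},{"dx":0,"dy":0,"dz":0,"rx":0,"ry":0,"rz":0,"hand":-0.148},{"dx":0,"dy":0,"dz":0,"rx":0,"ry":0,"rz":0,"hand":-0.148},{"dx":0,"dy":0,"dz":0,"rx":0,"ry":0,"rz":0,"hand":-0.148},{"dx":0,"dy":0,"dz":0,"rx":0,"ry":0,"rz":0,"hand":-0.148},{"dx":0,"dy":0,"dz":0,"rx":0,"ry":0,"rz":0,"hand":-0.148},{"dx":0,"dy":0,"dz":0,"rx":0,"ry":0,"rz":0,"hand":-0.148},{"dx":0,"dy":0,"dz":0,"rx":0,"ry":0,"rz":0,"hand":-0.148}]' >/dev/null;s
python3 -m inch '[{"dx":0,"dy":-0.7,"dz":0,"rx":0,"ry":0,"rz":0,"hand":-0.11},{"dx":0,"dy":-0.7,"dz":0,"rx":0,"ry":0,"rz":0,"hand":-0.07},{"dx":0,"dy":-0.7,"dz":0,"rx":0,"ry":0,"rz":0,"hand":-0.03},{"dx":0,"dy":-0.7,"dz":0,"rx":0,"ry":0,"rz":0,"hand":0.01},{"dx":0,"dy":-0.5,"dz":0,"rx":0,"ry":0,"rz":0,"hand":0.06},{"dx":0,"dy":0,"dz":0,"rx":0,"ry":0,"rz":0,"hand":0.08}]' 30 >/dev/null;s
```

```text
t 23.4 al -25.7 off 10.6 lat 0.2 Ftool [-0.4  0.6 -6.3] w 48.96 M [0.34 0.01 0.09]
t 24.0 al -25.0 off 7.3 lat -0.2 Ftool [  4.9   1.2 -24.7] w 39.34 M [0.37 0.98 0.27]
```

```bash
s(){ python3 -c "
from h import *
st()"; }
python3 -m inch '[{"dx":0,"dy":-0.1,"dz":0,"rx":0,"ry":0,"rz":0,"hand":0.12}]' >/dev/null;s
python3 - <<'E'
from h import *
for n in('side','top'):
    p,d=bot.grab_frame(n)
    b=(340,120,440,220) if n=='side' else (330,200,450,310)
    cv2.imwrite(f'pics/{n}9.png',cv2.resize(p[b[1]:b[3],b[0]:b[2],::-1],None,fx=5,fy=5,interpolation=cv2.INTER_CUBIC))
st()
E
```

```text
t 24.1 al -24.9 off 7.1 lat -0.2 Ftool [  5.6   1.8 -27. ] w 38.81 M [0.46 1.18 0.36]
t 24.2 al -24.9 off 7.1 lat -0.2 Ftool [  5.3   3.1 -27.4] w 38.81 M [0.5  1.13 0.28]
```

View pics/side9.png

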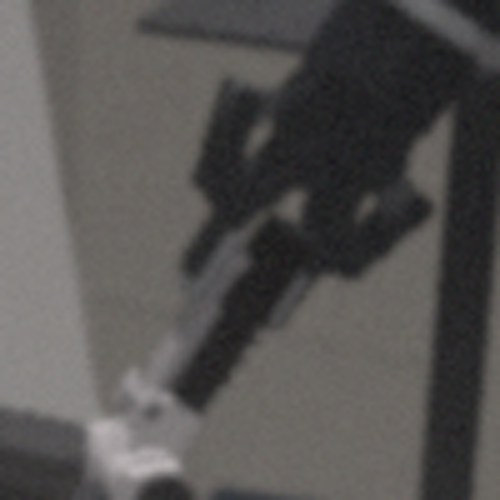

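View pics/top9.png

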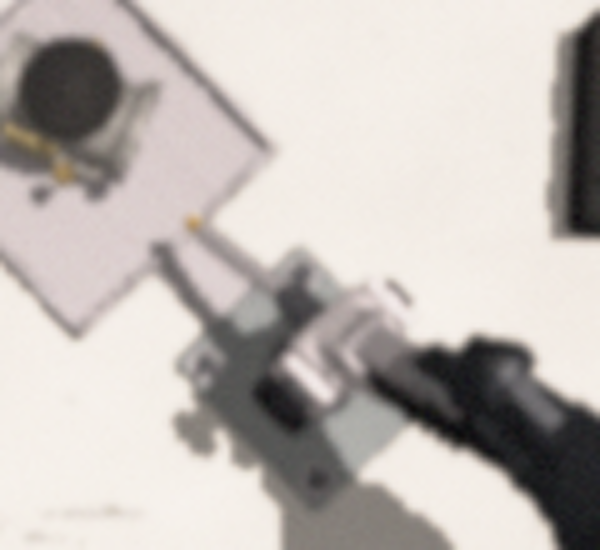

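```bash
python3 -m inch '[{"dx":0,"dy":-0.2,"dz":0,"rx":0,"ry":0,"rz":0,"hand":0.12},{"dx":0,"dy":0,"dz":0,"rx":0,"ry":0,"rz":0,"hand":0.12}]' >/dev/null; python3 - <<'E'
from h import *
st()
for n in('side','top'):
    acc=[]
    for k in range(3):
        p,d=bot.grab_frame(n); acc.append(p.astype(np.float32))
    cur=np.mean(acc,0); cv2.imwrite(f'pics/{n}10full.png',cur[:,:,::-1].astype(np.uint8))
    ref=np.mean([cv2.imread(f'pics/{n}0.png').astype(np.float32),cv2.imread(f'pics/{n}5full.png').astype(np.float32)],0).mean(2)
    c=cur.mean(2)
    pts=dict(nozzle=(331,239,9),head=(370,205,8),post=(366,240,7),foot=(366,260,8)) if n=='side' else dict(nozzle=(371,246,8),foot=(390,292,8),head=(398,262,7),bearing=(316,297,9))
    for k,(x,y,r) in pts.items():
        T=ref[y-r:y+r+1,x-r:x+r+1]; S=c[y-r-4:y+r+5,x-r-4:x+r+5]
        m=cv2.matchTemplate(S,T,cv2.TM_CCOEFF_NORMED); j=np.unravel_index(m.argmax(),m.shape)
        dy,dx=j
        def sub(a,b,c): return 0.5*(a-c)/(a-2*b+c)
        sx=sub(*m[dy,dx-1:dx+2]) if 0<dx<8 else 0; sy=sub(*m[dy-1:dy+2,dx]) if 0<dy<8 else 0
        print(n,k,'shift px',round(dx-4+sx,2),round(dy-4+sy,2),round(m.max(),3))
o=np.array([.5375,-.1935,.15])
for th in(0,.02):
    b=np.radians(35)+0; q=np.radians(-35)-th
    nt=o+.124*(np.cos(q)*X+np.sin(q)*Z); print(th,nt,proj('side',nt),proj('top',nt))
st()
E
```

```text
t 24.4 al -24.9 off 7.1 lat -0.2 Ftool [  4.4   2.5 -28.1] w 39.29 M [0.35 1.12 0.32]
side nozzle shift px 0.57 -0.13 0.983
side head shift px 0.01 -0.01 0.986
side post shift px 0.07 -0.06 0.999
side foot shift px 0.08 -0.0 0.994
top nozzle shift px 0.06 0.06 0.992
top foot shift px -0.48 1.34 0.898
top head shift px -0.05 -0.04 0.985
top bearing shift px 0.24 -0.16 0.894
0 [ 0.60932459 -0.12167541  0.07887652] [[328.26085301 243.79427077]] [[365.93066561 243.38968778]]
0.02 [ 0.60830445 -0.12269555  0.07685938] [[328.79207359 244.37181962]] [[366.26609665 243.9250659 ]]
t 24.7 al -24.9 off 7.1 lat -0.2 Ftool [  5.5   3.6 -27.9] w 39.01 M [0.32 1.17 0.31]
```

```bash
s(){ python3 -c "
from h import *
st()"; }
python3 -m inch '[{"dx":0,"dy":0,"dz":0,"rx":0,"ry":0,"rz":0,"hand":0.12},{"dx":0,"dy":0,"dz":0,"rx":0,"ry":0,"rz":0,"hand":0.12},{"dx":0,"dy":0,"dz":0,"rx":0,"ry":0,"rz":0,"hand":0.12},{"dx":0,"dy":0,"dz":0,"rx":0,"ry":0,"rz":0,"hand":0.12},{"dx":0,"dy":0,"dz":0,"rx":0,"ry":0,"rz":0,"hand":0.12},{"dx":0,"dy":0,"dz":0,"rx":0,"ry":0,"rz":0,"hand":0.12},{"dx":0,"dy":0,"dz":0,"rx":0,"ry":0,"rz":0,"hand":0.12},{"dx":0,"dy":0,"dz":0,"rx":0,"ry":0,"rz":0,"hand":0.12}]' >/dev/null;s
python3 -m inch '[{"dx":0,"dy":0,"dz":0,"rx":0,"ry":0,"rz":0,"hand":0.12},{"dx":0,"dy":0,"dz":0,"rx":0,"ry":0,"rz":0,"hand":0.12},{"dx":0,"dy":0,"dz":0,"rx":0,"ry":0,"rz":0,"hand":0.12},{"dx":0,"dy":0,"dz":0,"rx":0,"ry":0,"rz":0,"hand":0.12},{"dx":0,"dy":0,"dz":0,"rx":0,"ry":0,"rz":0,"hand":0.12},{"dx":0,"dy":0,"dz":0,"rx":0,"ry":0,"rz":0,"hand":0.12},{"dx":0,"dy":0,"dz":0,"rx":0,"ry":0,"rz":0,"hand":0.12}]' >/dev/null;s
python3 -m inch '[{"dx":0,"dy":0.3,"dz":0,"rx":0,"ry":0,"rz":0,"hand":0.06},{"dx":0,"dy":1.6,"dz":0,"rx":0,"ry":0,"rz":0,"hand":-0.04},{"dx":0,"dy":1.6,"dz":0,"rx":0,"ry":0,"rz":0,"hand":-0.14},{"dx":0,"dy":1.5,"dz":0,"rx":0,"ry":0,"rz":0,"hand":-0.24},{"dx":0,"dy":1.8,"dz":0,"rx":0,"ry":0,"rz":0,"hand":-0.34},{"dx":0,"dy":1.5,"dz":0,"rx":0,"ry":0,"rz":0,"hand":-0.44}]' >/dev/null;s
python3 -m inch '[{"dx":0,"dy":0,"dz":0,"rx":0,"ry":0,"rz":0,"hand":-0.7},{"dx":0,"dy":0,"dz":0,"rx":0,"ry":0,"rz":0,"hand":-1},{"dx":0,"dy":0,"dz":0,"rx":0,"ry":0,"rz":0,"hand":-1}]' >/dev/null;s
```

```text
t 25.5 al -24.9 off 7.1 lat -0.2 Ftool [  5.5   2.9 -28. ] w 39.53 M [0.34 1.15 0.32]
t 26.2 al -24.9 off 7.1 lat -0.2 Ftool [  5.7   1.9 -28.2] w 39.24 M [0.28 1.11 0.31]
t 26.8 al -26.0 off 15.6 lat 0.6 Ftool [-0.3  0.2  0.1] w 61.27 M [0.64 0.03 0.04]
t 27.1 al -25.9 off 15.4 lat 0.4 Ftool [ 0.3  0.5 -1.1] w 85.12 M [ 0.67  0.03 -0.06]
```

```bash
python3 -m inch '[{"dx":0,"dy":0,"dz":-20,"rx":0,"ry":0,"rz":0,"hand":-1},{"dx":0,"dy":0,"dz":-40,"rx":0,"ry":0,"rz":0,"hand":-1},{"dx":0,"dy":0,"dz":-40,"rx":0,"ry":0,"rz":0,"hand":-1},{"dx":0,"dy":0,"dz":-40,"rx":0,"ry":0,"rz":0,"hand":-1},{"dx":0,"dy":0,"dz":-40,"rx":0,"ry":0,"rz":0,"hand":-1},{"dx":0,"dy":0,"dz":0,"rx":0,"ry":0,"rz":0,"hand":-1}]'
python3 - <<'E'
from h import *
st()
for n in('side','top'):
    cur=np.mean([bot.grab_frame(n)[0].astype(np.float32) for k in range(3)],0)
    cv2.imwrite(f'pics/{n}11full.png',cur[:,:,::-1].astype(np.uint8))
    print([(r['centre'],r['score']) for r in bot.tip_of(n,'lever_knob')][:1])
    ref=np.mean([cv2.imread(f'pics/{n}0.png').astype(np.float32),cv2.imread(f'pics/{n}5full.png').astype(np.float32)],0).mean(2)
    c=cur.mean(2)
    pts=dict(nozzle=(331,239,9),grip=(394,172,8),trig=(378,178,7),foot=(366,260,8),carb=(298,252,10)) if n=='side' else dict(nozzle=(371,246,8),trig=(419,274,6),grip=(432,286,7),carb=(343,217,12))
    for k,(x,y,r) in pts.items():
        T=ref[y-r:y+r+1,x-r:x+r+1]; S=c[y-r-4:y+r+5,x-r-4:x+r+5]
        m=cv2.matchTemplate(S,T,cv2.TM_CCOEFF_NORMED); dy,dx=np.unravel_index(m.argmax(),m.shape)
        def sub(a,b,c): return 0.5*(a-c)/(a-2*b+c)
        sx=sub(*m[dy,dx-1:dx+2]) if 0<dx<8 else 0; sy=sub(*m[dy-1:dy+2,dx]) if 0<dy<8 else 0
        print(n,k,'shift px',round(dx-4+sx,2),round(dy-4+sy,2),round(m.max(),3))
    b=(260,150,420,330) if n=='side' else (200,190,480,350)
    f=3.3 if n=='side' else 2.8
    cv2.imwrite(f'pics/{n}11.png',cv2.resize(cur[b[1]:b[3],b[0]:b[2],::-1].astype(np.uint8),None,fx=f,fy=f,interpolation=cv2.INTER_CUBIC))
E
```

```text
clock: 27.7
position: [0.4344, -0.2978, 0.3849]
tool_rot: [2.534, 0.008, 2.352]
force: [0.1, -0.4, -0.1]
grip_width: 0.0856
t 27.7 al 158.3 off 15.4 lat -0.8 Ftool [-0.3 -0.2 -0.1] w 85.62 M [ 0.61 -0.04 -0.01]
[([280.4, 339.4], 0.55)]
side nozzle shift px 0.19 0.17 0.995
side grip shift px -0.21 -0.31 0.991
side trig shift px -0.23 -0.3 0.993
side foot shift px 0.09 -0.02 0.996
side carb shift px 0.13 -0.02 0.998
[([287.1, 278.9], 0.72)]
top nozzle shift px 0.01 0.0 0.999
top trig shift px -0.14 -0.13 0.997
top grip shift px 0.01 -0.1 0.999
top carb shift px 0.01 -0.03 1.0
```

View pics/side11.png

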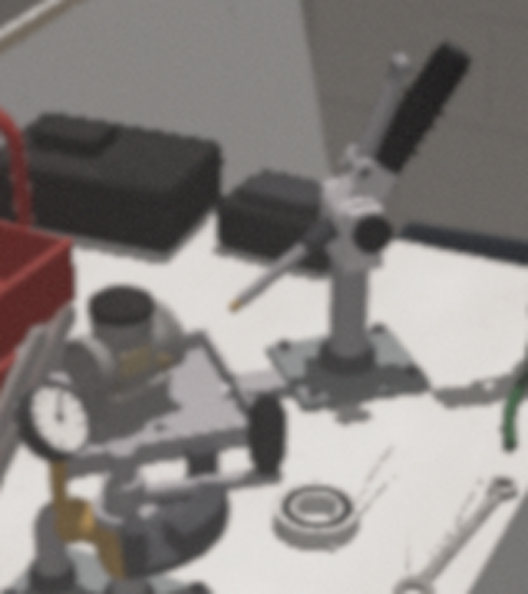

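View pics/top11.png

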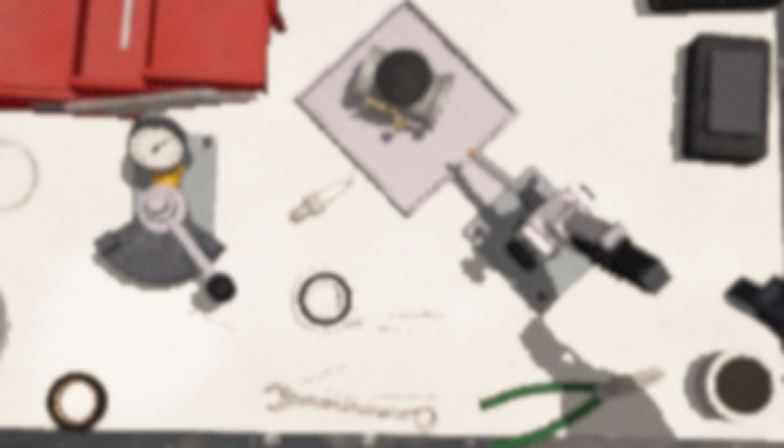

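```bash
python3 -c "
from workcell import bot
print(bot.job_done())"
```

```text
the job is handed in; nothing more can be done
None
```

I turned the air on and blew out the carburettor, then handed the job in at about 28 s. The one step I can't confirm is whether the soft blow was held exactly at the pressure point.

- **Valve:** I lifted the lever about 18 mm, swung it across and lowered it until it bottomed. The wrist height matched the start, 123 mm both times. The last pictures show it down in the right notch.
- **Soft blow:** I first felt the trigger at an opening of about 56.5 mm. I squeezed about 8 mm to just past the estimated pressure point, eased back 0.2 mm and held it there for 1.4 s, at 48.9 mm.
- **Full blast:** I squeezed on to the end stop, at about 39 mm opening, held it for just over 2 s, and let go.
- **Final check:** The gun and nozzle are within about 0.3 pixel of where they started (roughly 1 mm). The carburettor hasn't moved, and nothing touches the robot.

**What disagreed:** from first contact to the end stop the fingers closed about 17 mm, but the gun's trigger should only travel 15 mm. I put the difference down to the fingers bending under the grip force, which would place the soft hold within about 0.5 mm of the pressure point. If they bent less than that, the soft hold was up to 1.5 mm short of it.

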